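Pack the caddy for a sulphated-ash test

TASK

Pack the caddy for the next sulphated-ash test: the porcelain crucible in its seat with its lid on top, the sample vial with the blue cap in the narrow cup, and the small amber bottle with the red label in the wide cup, each standing upright on the floor of its insert. Set everything down gently, without dropping it, and leave the white-capped vial and the larger amber bottle standing where they are.

Things in the scene. Friction and masses are not known exactly. Their poses are not given: they have to be found in the camera images.
- caddy: A long shallow aluminium tray, 104 mm (x) by 296 mm (y), rim 25 mm high, with a wire handle at each end (342 mm overall), fixed on the bench. Three inserts (tan, white and grey) stand in it in a row, 95 mm apart along its y axis, in any order. Origin at the centre of its underside, z up.
- crucible_seat: The crucible's seat: TAN CORK insert in the caddy, a 90 x 90 x 5 mm plate with a round cup in the middle, the lowest of the three, 16 mm high above the plate, 33 mm wide inside at the floor and flaring to about 54 mm at the mouth (60 mm outside). Origin: centre of the plate's underside, 4 mm above the bench; the cup's floor is 5 mm above the origin. z up.
- vial_cup: The vial's cup: WHITE plastic insert in the caddy, a 90 x 90 x 5 mm plate with a round cup in the middle, the narrow deep one, 30 mm high above the plate, 29 mm wide inside for the lower 16 mm and flaring to about 46 mm at the mouth (52 mm outside). Origin: centre of the plate's underside, 4 mm above the bench; the cup's floor is 5 mm above the origin. z up.
- bottle_cup: The bottle's cup: GREY plastic insert in the caddy, a 90 x 90 x 5 mm plate with a round cup in the middle, the widest one, 30 mm high above the plate, 62 mm wide inside for the lower 16 mm and flaring to about 78 mm at the mouth (84 mm outside). Origin: centre of the plate's underside, 4 mm above the bench; the cup's floor is 5 mm above the origin. z up.
- the_crucible: A white porcelain crucible, open at the top, 36 mm high, tapering from 44 mm across the rim to 24 mm across the foot, 30 g. It stands upright on the bench. Origin at the centre of its underside, z up.
- the_lid: The crucible's white porcelain lid, 46 mm across and 20 mm high: a round lip below (24 mm across, 3 mm deep) that drops inside the crucible's rim (about 38 mm inside), the disc, and on top a straight round knob, 14 mm across, from 8 to 20 mm height; it stands on its lip, 25 g. Origin: centre of the underside of the lip; 33 mm above the crucible's origin when it is on.
- blue_vial: The sample: a clear glass vial with a BLUE screw cap and a pale blue filling, 23 mm across and 52 mm high (the cap is the top 10 mm, 20 mm across), about 20 g, standing upright. Origin at the centre of its underside, z up.
- white_vial: A similar glass vial of the same size, but with a WHITE screw cap: it does not belong in the caddy and stays where it is. Origin at the centre of its underside, z up.
- small_bottle: The acid: the SMALLER of the two amber glass bottles, 54 mm across and 98 mm high with a black screw cap 30 mm across (the top 12 mm) and a label with a RED band; 0.12 to 0.24 kg, closed, standing upright. The body is a plain cylinder up to about 65 mm, then the shoulder. Origin at the centre of its underside, z up.
- large_bottle: The larger amber glass bottle, 65 mm across and 125 mm high, with a black cap 36 mm across and a label with a GREEN band: it does not belong in the caddy and stays where it is. Origin at the centre of its underside, z up.
Not all that is in view belongs to the job. What is shaped like the small_bottle but yellow is not meant.

How it is judged:
By the outcome, as a careful person would: the job done as asked, in the order asked, and still so for the second after the job is handed in, with the robot touching nothing.
It also fails if it takes over 120 s, if anything falls off the work surface, if the arm or the gripper's body presses on something with over 40 N, if the wrist force passes 120 N, or if a joint passes its speed limit or range.

ROBOT

A 6-joint arm with a two-finger parallel gripper is mounted at the origin on a cart in front of the work surface, level with it; the furniture and walls round the work are solid. World frame = base frame: x ahead of the robot, y to its left, z up, the work surface at z = 0. Lengths are in m, angles in rad, forces in N, time in s.
With the tool pointing down it reaches from about 0.3 to 0.85 m from the base axis. Payload 5.4 kg.
Tool frame: the origin (TCP) lies midway between the tips of the shut fingers; the grasp point (between the pads) lies manip.grip_point_offset behind it (manip.grip_point_offset is the distance from the TCP to the grasp point, in m); z points along the fingers, y is the line along which they close (so a half turn about z gives the same grasp; the last joint's range is limited). The gripper opens to 85 mm and grips with 20 to 120 N. Pads are 22 mm wide; open, the fingers measure 114 mm over their backs; the gripper's body (76 mm by 85 mm) begins 54 mm behind the grasp point. The pads swing forward as they close: fully open they stand 13 mm farther back than shut.
Start: joints at [0.981, 0.158, 1.597, -0, 1.386, -0.21], TCP at [0.213, 0.534, 0.231] pointing down, gripper open.
Joint ranges: [-2.91, 2.91], [-0.94, 2.29], [0.18, 2.7], [-1.29, 4.43], [0.17, 2.64], [-3, 3]. Speed limits (rad/s): [2.57, 2.57, 3.14, 3.14, 3.14, 3.14].

INTERFACE

Orientations are given as a unit quaternion [x, y, z, w].
In Python, from station import manip, viewer, close_job gives the robot as it stands.
- The arm moves only by the tool drive_tool, never from a script. Its argument "increments" is a list of rows, each a list of 2 entries, a list of its own where there are three numbers: the shift along the tool's x, y, z in cm, then the turn about the tool's z in degrees. In form: [[[x, y, z], roll], ...]. A call has 1 to 8 rows; each row is the pose to reach, as a shift and turn from the pose commanded when the call began, along the tool's axes at that moment; what a row does not reach only later rows make up. A row lasts 1/12 s, in which the tool goes at most 41.7 mm and 7.16 degrees, less where a joint would pass 70% of its speed; a pose out of reach is approached as far as the arm can. A call with a gripper value outside its range is refused whole. "fingers" is the opening, from -1 (shut) to 1 (fully open), set as the call begins (left out, the last holds). The fingers move at their own pace and stop on an object; the grip force is fixed at half the most. Time passes only in rows, so rows that repeat a pose let the fingers close. It gives the time, the measured TCP pose, the force, the opening and the grip force at its end, in the units of the state.
- manip.state(): the state, without advancing time (a new reading comes with each control period).
- viewer.snapshot(name): name is "side" or "top"; returns the picture (420x560x3 uint8, red, green, blue); there is no depth.
- viewer.camera_model(name): a dict with "fx", "fy", "cx", "cy" (pixels), "pose" (4x4, takes a point from camera to world coordinates). Camera axes: x right, y down, z forward; pixel columns grow to the right and rows downward; lengths in m; the calibration is good to about 2 mm. A picture is of the moment at which its call begins. camera_model takes no time and is no camera call.
- close_job(): hands the job in; it is judged then, once.
The state is a dict: "time_s": time; "joint_pos": joint angles; "joint_velocities": joint speeds; "joint_efforts": joint torques, N m; "tool_pos": TCP position; "tcp_rot": TCP orientation; "ft_force": force on the tool from outside, world axes, zero at the start; "ft_torque": the same for the moment, N m; "grip_width": finger opening in m; "grasp_force": force on a finger pad.
Only numpy, scipy, OpenCV 4.12 (cv2) and the standard library are available. Lean on these libraries where they do the work, as an engineer would, in place of code of your own. Each camera call takes 0.05 s, during which the arm holds its last target. There are 200 camera calls.

## Working session

There is one attempt and no reset: what is moved stays moved. The work goes in short steps, Python scripts to look and compute and a tool call to move; the robot and the scene stay as the last step left them, time stands still between calls to the robot, and variables do not carry over. Pictures are saved under pics/ and viewed, at most 14 in all, crops included, and the job is handed in when it is done.

Besides the shell and the picture viewer there is one more tool, called after "Request:" as name(argument=value, ...), one argument or row to a line, values as JSON. drive_tool: Moves the arm, as the interface text tells. Its arguments: {"type":"object","properties":{"increments":{"type":"array","items":{"type":"array"}},"fingers":{"type":"number"}},"required":["increments"]}

```bash
ls; mkdir -p pics; python3 - <<'E'
from station import manip, viewer
import cv2
for n in("side","top"):
    cv2.imwrite(f"pics/{n}0.png",cv2.cvtColor(viewer.snapshot(n),cv2.COLOR_RGB2BGR))
    print(viewer.camera_model(n))
print(manip.grip_point_offset); print(manip.state())
E
```

```text
pics
{'fx': 380.64337063480804, 'fy': 380.64337063480804, 'cx': 277.25103785064044, 'cy': 211.46059275590605, 'pose': array([[-0.96907141, -0.14456168,  0.20000629,  0.34849738],
       [-0.24659494,  0.53582628, -0.80751541,  0.83858047],
       [ 0.00956716, -0.83186064, -0.55490211,  0.58184649],
       [ 0.        ,  0.        ,  0.        ,  1.        ]])}
{'fx': 408.80407201726814, 'fy': 408.80407201726814, 'cx': 284.1023852067102, 'cy': 212.99237131364282, 'pose': array([[ 0.01270944, -0.99686778,  0.0780583 ,  0.43893924],
       [-0.99980212, -0.01147441,  0.01625018,  0.06178566],
       [-0.01530361, -0.07824939, -0.99681635,  1.40368052],
       [ 0.        ,  0.        ,  0.        ,  1.        ]])}
0.0187
{'time_s': 0.1, 'joint_pos': array([ 9.80920793e-01,  1.58990652e-01,  1.59813271e+00,  1.42535430e-05,
        1.38619805e+00, -2.10106745e-01]), 'joint_velocities': array([-0.00049992, -0.00021443, -0.00238682,  0.00105476,  0.00055924,
       -0.00096779]), 'joint_efforts': array([-5.38601289e-04, -3.96991396e+01, -3.32336712e+01, -2.23049510e-04,
        4.19564501e-03, -3.80705302e-06]), 'tool_pos': array([0.21286207, 0.53355635, 0.23039953]), 'tcp_rot': array([ 1.88746589e-01,  9.82025447e-01, -7.93422726e-04, -3.43050309e-04]), 'ft_force': array([ 0.63163869, -0.15085755, -0.51194483]), 'ft_torque': array([-0.0242951 , -0.01583028, -0.04271112]), 'grasp_force': 0.0, 'grip_width': 0.08518191342246463}
```

View pics/top0.png

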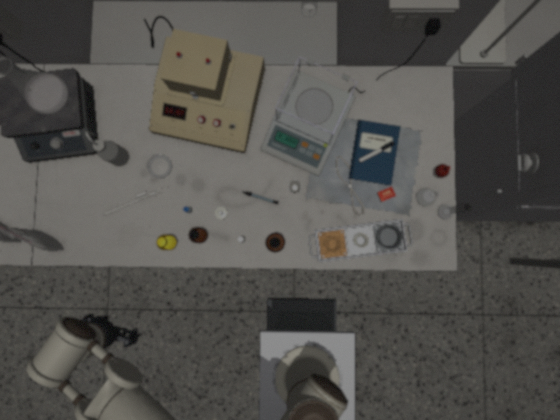

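View pics/side0.png

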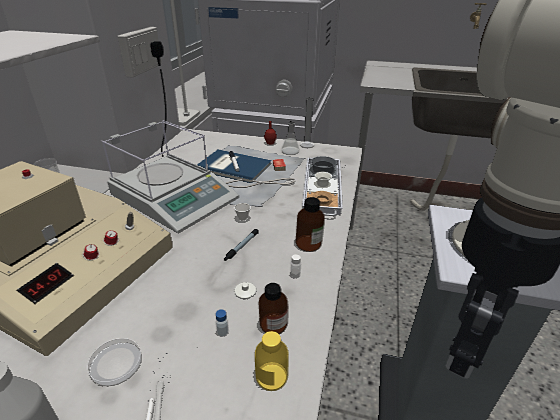

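The top view shows the yellow decoy at (167,242), an amber bottle at (198,235) and another at (275,242). The blue vial is at (187,209), the lid at (221,213), the white vial at (241,238) and the crucible at (295,187). The caddy runs from (310,245) to (410,237), with tan, white and grey inserts from left to right. The side view agrees. I'll enlarge both to confirm which object is which.

```bash
cat > h.py <<'E'
import numpy as np, cv2
from station import manip, viewer
C={n:viewer.camera_model(n) for n in("side","top")}
def ray(n,u,v):
    c=C[n];P=c["pose"];d=P[:3,:3]@np.array([(u-c["cx"])/c["fx"],(v-c["cy"])/c["fy"],1]);return P[:3,3],d
def onz(n,u,v,z):
    o,d=ray(n,u,v);return (o+d*(z-o[2])/d[2])[:2]
def proj(n,p):
    c=C[n];P=c["pose"];q=P[:3,:3].T@(np.array(p)-P[:3,3]);return q[0]/q[2]*c["fx"]+c["cx"],q[1]/q[2]*c["fy"]+c["cy"]
def snap(n): return cv2.cvtColor(viewer.snapshot(n),cv2.COLOR_RGB2BGR)
E
python3 - <<'E'
import cv2
t=cv2.imread("pics/top0.png")[165:265,150:420]; s=cv2.imread("pics/side0.png")[140:400,190:370]
t=cv2.resize(t,None,fx=2.96,fy=2.96,interpolation=cv2.INTER_CUBIC)
cv2.imwrite("pics/t1.png",cv2.convertScaleAbs(t,alpha=1.5))
cv2.imwrite("pics/s1.png",cv2.resize(s,None,fx=2.3,fy=2.3,interpolation=cv2.INTER_CUBIC))
E
```

```text
(no output)
```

View pics/t1.png

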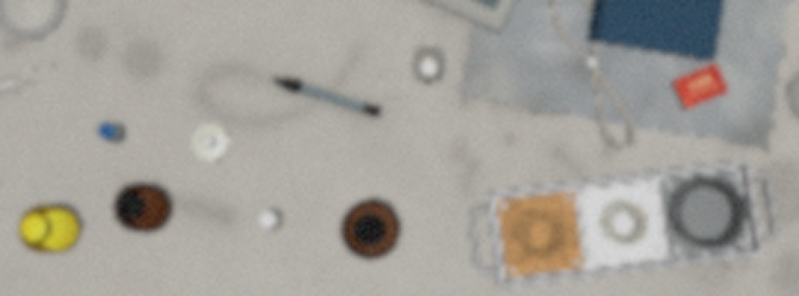

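View pics/s1.png

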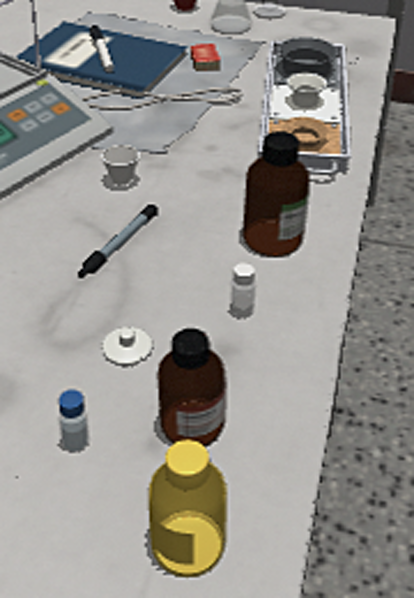

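The large bottle at top (275,242) carries a green band and is visibly larger. The amber bottle at (198,235) is smaller with a reddish band, so it is the acid. The bottle at (167,242) is the yellow decoy. The blue cap is at (187,209) and the white cap at (241,238). Next I'll measure positions.

```bash
cat > m.py <<'E'
from h import *
t=cv2.imread("pics/top0.png"); s=cv2.imread("pics/side0.png")
def blob(img,x0,x1,y0,y1,f):
    r=img[y0:y1,x0:x1]; h=cv2.cvtColor(r,cv2.COLOR_BGR2HSV).astype(int)
    m=f(h[...,0],h[...,1],h[...,2]).astype(np.uint8)
    n,l,st,c=cv2.connectedComponentsWithStats(m); i=1+np.argmax(st[1:,4])
    X,Y,W,H,A=st[i]; return np.round(c[i]+[x0,y0],1),(X+x0,Y+y0,X+W+x0,Y+H+y0),A
P=lambda name,r:print(name,r)
jobs=[("blue top",t,180,200,202,216,lambda h,s,v:(s>90)&(h>95)&(h<130)),
("blue side",s,205,240,305,325,lambda h,s,v:(s>110)&(h>95)&(h<130)),
("amber top",t,186,212,224,246,lambda h,s,v:v<85),
("ambercap top",t,186,212,224,246,lambda h,s,v:(v<40)),
("large top",t,262,290,230,256,lambda h,s,v:v<85),
("amber side",s,250,292,280,340,lambda h,s,v:v<90),
("ambercap side",s,258,292,280,305,lambda h,s,v:(v<45)&(s<90)),
("large side",s,290,330,195,255,lambda h,s,v:v<90),
("lid top",t,210,233,203,224,lambda h,s,v:v>150),
("lid side",s,230,262,278,304,lambda h,s,v:v>205),
("whitecap top",t,234,250,230,246,lambda h,s,v:v>150),
("cruc top",t,286,304,178,196,lambda h,s,v:(v<110)|(v>150)),
("cruc side",s,230,255,198,225,lambda h,s,v:(v<125)|(v>190)),
("tan top",t,310,350,225,262,lambda h,s,v:(s>80)&(h<25)),
("whiteplate top",t,340,380,220,260,lambda h,s,v:(v>145)),
("grey top",t,370,412,218,255,lambda h,s,v:(v<75)),
]
for j in jobs:
    try: print(j[0],*blob(*j[1:]))
    except Exception as e: print(j[0],e)
E
python3 m.py; python3 - <<'E'
import cv2
t=cv2.imread("pics/top0.png")[218:264,300:420]
cv2.imwrite("pics/cad.png",cv2.convertScaleAbs(cv2.resize(t,None,fx=6.6,fy=6.6,interpolation=cv2.INTER_NEAREST),alpha=1.5))
s=cv2.imread("pics/side0.png")
a=cv2.resize(s[150:225,295:350],None,fx=7,fy=7,interpolation=cv2.INTER_CUBIC)
b=cv2.resize(s[195:225,225:265],None,fx=10,fy=17.5,interpolation=cv2.INTER_CUBIC)
cv2.imwrite("pics/cads.png",cv2.hconcat([a,b]))
E
```

```text
blue top [186.  208.7] (np.int32(184), np.int32(207), np.int32(189), np.int32(211)) 14
blue side [220.5 315.1] (np.int32(216), np.int32(310), np.int32(226), np.int32(322)) 100
amber top [198.  234.5] (np.int32(188), np.int32(227), np.int32(209), np.int32(244)) 272
ambercap top [193.9 234.3] (np.int32(190), np.int32(229), np.int32(199), np.int32(241)) 78
large top [274.8 241.8] (np.int32(265), np.int32(232), np.int32(285), np.int32(253)) 317
amber side [272.3 308.3] (np.int32(258), np.int32(283), np.int32(288), np.int32(334)) 1126
ambercap side [272.5 290.7] (np.int32(265), np.int32(283), np.int32(281), np.int32(300)) 199
large side [310.4 224. ] (np.int32(295), np.int32(195), np.int32(330), np.int32(252)) 1296
lid top attempt to get argmax of an empty sequence
lid side [244.7 289.9] (np.int32(235), np.int32(282), np.int32(256), np.int32(298)) 219
whitecap top attempt to get argmax of an empty sequence
cruc top [294.5 186.1] (np.int32(289), np.int32(180), np.int32(301), np.int32(194)) 116
cruc side [241.8 216.3] (np.int32(233), np.int32(205), np.int32(251), np.int32(224)) 184
tan top [332.1 243.8] (np.int32(319), np.int32(231), np.int32(346), np.int32(258)) 593
whiteplate top attempt to get argmax of an empty sequence
grey top [389.6 236. ] (np.int32(376), np.int32(225), np.int32(403), np.int32(249)) 281
```

View pics/cad.png

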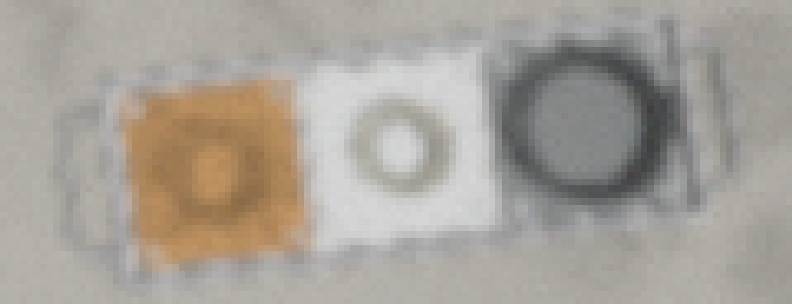

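View pics/cads.png

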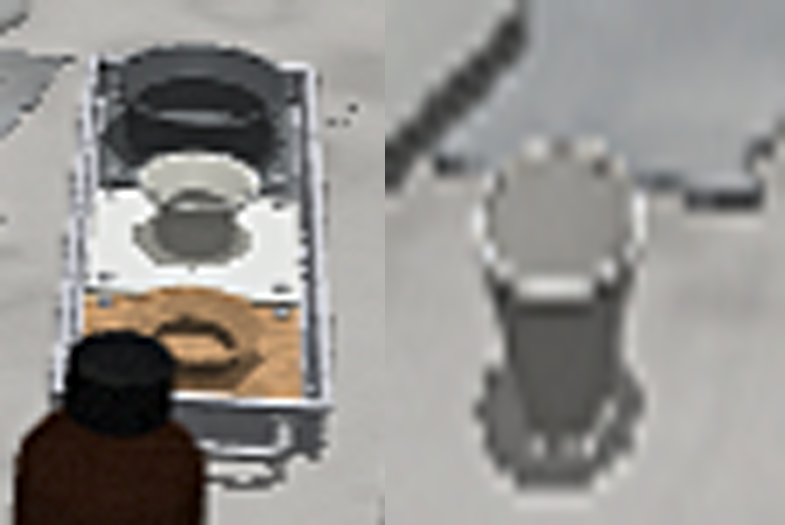

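The caddy crops show the cup floors at about (331.3,243.6) tan, (360.1,239.9) white and (388.1,236.4) grey in the top view. In the side view the crucible's rim is centred at about (242,206) and it is open and upright.

```bash
python3 - <<'E'
from h import *
from scipy.spatial.transform import Rotation as R
for n,l in dict(crucible=[("top",294.5,186.9,.036),("side",242,206.2,.036)],
lid=[("top",220.6,212.6,.008),("side",245,283.6,.020),("side",245,290.4,.006)],
blue=[("top",186,208.7,.050),("side",220.5,312,.052)],
amber=[("top",193.9,234.3,.098),("side",272.5,285.6,.098)],
white=[("top",241,238.5,.052),("side",295.3,256.5,.052)],
large=[("top",274.8,241.8,.125),("side",312.2,201.3,.125)],
tan=[("top",331.3,243.6,.009),("side",322.2,198,.025)],
wht=[("top",360.1,239.9,.009),("side",322.9,175.3,.039)],
grey=[("top",388.1,236.4,.009)]).items():
    print(n,[tuple(np.round(onz(*a)*1000,1)) for a in l])
    if len(l)>1:
        o1,d1=ray(*l[0][:3]);o2,d2=ray(*l[1][:3])
        A=np.stack([d1,-d2],1);t=np.linalg.lstsq(A,o2-o1,rcond=None)[0]
        print("   tri",np.round((o1+d1*t[0])*1000,1),np.round((o2+d2*t[1])*1000,1))
s=manip.state();print(R.from_quat(s["tcp_rot"]).as_matrix().round(4))
E
```

```text
crucible [(np.float64(634.7), np.float64(50.1)), (np.float64(641.1), np.float64(44.2))]
   tri [634.1  50.2  40.3] [638.5  51.4  40.9]
lid [(np.float64(547.1), np.float64(302.6)), (np.float64(549.1), np.float64(299.0)), (np.float64(547.9), np.float64(304.4))]
   tri [546.  300.2  21.6] [548.4 300.8  21.9]
blue [(np.float64(555.5), np.float64(411.4)), (np.float64(557.6), np.float64(409.0))]
   tri [555.2 410.4  54. ] [556.7 410.8  54.3]
amber [(np.float64(469.4), np.float64(371.0)), (np.float64(472.6), np.float64(366.2))]
   tri [469.3 370.  102.2] [471.5 370.4 102.4]
white [(np.float64(458.6), np.float64(225.3)), (np.float64(459.6), np.float64(225.2))]
   tri [458.6 225.2  52.1] [459.6 225.4  52.2]
large [(np.float64(448.5), np.float64(110.5)), (np.float64(447.2), np.float64(113.2))]
   tri [448.6 110.6 123.3] [447.6 110.5 123.3]
tan [(np.float64(445.7), np.float64(-77.1)), (np.float64(444.8), np.float64(-70.0))]
   tri [445.7 -75.9  21.4] [445.4 -75.9  21.4]
wht [(np.float64(459.5), np.float64(-174.7)), (np.float64(460.0), np.float64(-176.8))]
   tri [ 459.  -168.9   43.3] [ 459.1 -168.9   43.3]
grey [(np.float64(472.5), np.float64(-269.5))]
[[-9.287e-01  3.707e-01 -1.000e-03]
 [ 3.707e-01  9.287e-01 -1.400e-03]
 [ 4.000e-04 -1.700e-03 -1.000e+00]]
```

```bash
cat >> h.py <<'E'
from scipy.spatial.transform import Rotation as R
def go(x,y,z,yaw):  # mm, yaw of tool y axis in world deg -> tool-frame shift (cm) and roll
    s=manip.state(); M=R.from_quat(s["tcp_rot"]).as_matrix(); p=s["tool_pos"]
    d=M.T@(np.array([x,y,z])/1000-p)*100
    a=np.degrees(np.arctan2(M[1,1],M[0,1])); r=-((yaw-a+90)%180-90)
    print("t",round(s["time_s"],2),"pos",(p*1000).round(1),"yaw",a.round(1),"move",d.round(2),"roll",round(r,1),"F",s["ft_force"].round(1),"w",round(s["grip_width"]*1000,1),"g",s["grasp_force"])
E
python3 -c "
from h import *
go(637,48,150,98)"
```

```text
t 0.1 pos [212.9 533.6 230.4] yaw 68.2 move [-57.39 -29.36   8.07] roll -29.8 F [ 0.6 -0.2 -0.5] w 85.2 g 0.0
```

Request:
drive_tool(
  increments=[
    [[-57.4,-29.4,2],-30],
    [[-57.4,-29.4,2],-30],
    [[-57.4,-29.4,2],-30],
    [[-57.4,-29.4,2],-30],
    [[-57.4,-29.4,2],-30],
    [[-57.4,-29.4,2],-30],
    [[-57.4,-29.4,2],-30],
    [[-57.4,-29.4,2],-30],
  ],
  fingers=1,
)

```text
time_s: 0.77
tool_pos: [0.4229, 0.2932, 0.2211]
tcp_rot: [-0.072, 0.997, -0.0, -0.0]
ft_force: [0.7, 0.5, -0.1]
grip_width: 0.0858
grasp_force: 0.0
```

```bash
python3 -c "
from h import *
go(637,48,150,98)"
```

```text
t 0.77 pos [422.9 293.2 221.1] yaw 98.2 move [-17.67 -27.34   7.1 ] roll 0.2 F [ 0.7  0.5 -0.1] w 85.8 g 0.0
```

Request:
drive_tool(
  increments=[
    [[-17.7,-27.3,4],0],
    [[-17.7,-27.3,4],0],
    [[-17.7,-27.3,4],0],
    [[-17.7,-27.3,4],0],
    [[-17.7,-27.3,4],0],
    [[-17.7,-27.3,7],0],
    [[-17.7,-27.3,7],0],
    [[-17.7,-27.3,7],0],
  ],
)

```text
time_s: 1.43
tool_pos: [0.6363, 0.0496, 0.151]
tcp_rot: [-0.072, 0.997, 0.0, -0.0]
ft_force: [0.2, -0.3, -0.6]
grip_width: 0.0851
grasp_force: 0.0
```

Request:
drive_tool(
  increments=[
    [[0,0,0],0],
    [[0,0,0],0],
    [[0,0,0],0],
  ],
)

```text
time_s: 1.68
tool_pos: [0.6351, 0.0517, 0.1517]
tcp_rot: [-0.072, 0.997, 0.0, -0.001]
ft_force: [-0.5, 1.1, 0.2]
grip_width: 0.085
grasp_force: 0.0
```

```bash
python3 - <<'E'
from h import *
go(637,48,14,98)
s=snap("side");t=snap("top")
a=cv2.resize(s[100:260,150:350],None,fx=2.5,fy=2.5);b=cv2.resize(t[150:230,255:335],None,fx=3.75,fy=5)
cv2.imwrite("pics/c1.png",cv2.hconcat([a,b]))
E
```

```text
t 1.68 pos [635.1  51.7 151.7] yaw 98.2 move [-0.15 -0.4  13.77] roll 0.2 F [-0.5  1.1  0.2] w 85.0 g 0.0
```

View pics/c1.png

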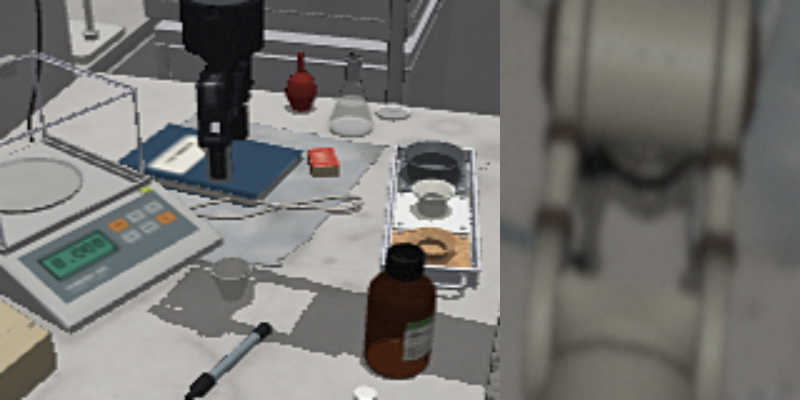

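The side view shows the gripper poised over the crucible at crop (232,280), with its surroundings clear. I'll descend.

Request:
drive_tool(
  increments=[
    [[-0.15,-0.4,4],0],
    [[-0.15,-0.4,8],0],
    [[-0.15,-0.4,11],0],
    [[-0.15,-0.4,13],0],
    [[-0.15,-0.4,13.8],0],
    [[-0.15,-0.4,13.8],0],
    [[-0.15,-0.4,13.8],0],
  ],
)

```text
time_s: 2.37
tool_pos: [0.6384, 0.0482, 0.0157]
tcp_rot: [-0.072, 0.997, -0.0, 0.001]
ft_force: [0.4, -0.0, 0.4]
grip_width: 0.0855
grasp_force: 0.0
```

```bash
python3 - <<'E'
from h import *
go(637,48,14,98)
s=snap("side")
cv2.imwrite("pics/c2.png",cv2.resize(s[160:240,200:290],None,fx=6,fy=6))
E
```

```text
t 2.37 pos [638.4  48.2  15.7] yaw 98.3 move [ 0.15 -0.    0.17] roll 0.3 F [ 0.4 -0.   0.4] w 85.5 g 0.0
```

View pics/c2.png

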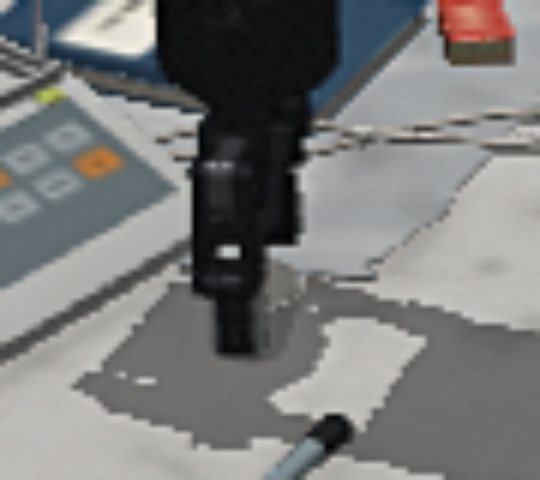

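```bash
python3 - <<'E'
from h import *
print(proj("side",(.6384-.0065,.0482+.046,.028)),proj("side",(.6384,.0482,.036)),proj("side",(.6484,.0482,.036)))
E
```

```text
(np.float64(239.24014037497201), np.float64(219.70177760547526)) (np.float64(242.48487258118678), np.float64(207.13753238996165)) (np.float64(238.86974337767225), np.float64(206.59651929498784))
```

Request:
drive_tool(
  increments=[
    [[0,0,0.1],0],
    [[0,0,0.1],0],
    [[0,0,0.1],0],
    [[0,0,0.1],0],
    [[0,0,0.1],0],
    [[0,0,0.1],0],
    [[0,0,0.1],0],
    [[0,0,0.1],0],
  ],
  fingers=-1,
)

```text
time_s: 3.08
tool_pos: [0.6384, 0.0476, 0.0144]
tcp_rot: [-0.072, 0.997, -0.0, 0.001]
ft_force: [-1.1, 0.2, 5.8]
grip_width: 0.0397
grasp_force: 59.6
```

```bash
python3 - <<'E'
from h import *
s=snap("side")
cv2.imwrite("pics/c3.png",cv2.resize(s[180:230,215:270],None,fx=10,fy=10))
E
```

```text
(no output)
```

View pics/c3.png

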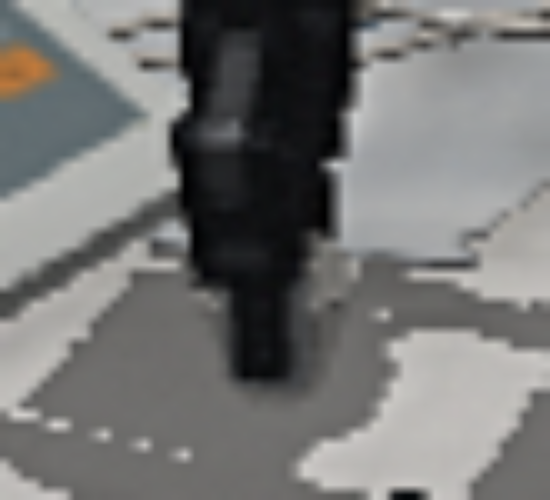

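The gripper closed at 39.7 mm rather than the 44 mm rim, so the pads sit on the taper below it. I'll regrip 8 mm higher.

Request:
drive_tool(
  increments=[
    [[0,0,0],0],
    [[0,0,0],0],
    [[0,0,0],0],
    [[0,0,0],0],
    [[0,0,-0.8],0],
    [[0,0,-0.8],0],
    [[0,0,-0.8],0],
  ],
  fingers=0.4,
)

```text
time_s: 3.72
tool_pos: [0.6383, 0.0475, 0.022]
tcp_rot: [-0.072, 0.997, -0.0, 0.001]
ft_force: [-0.4, 0.2, -0.5]
grip_width: 0.0594
grasp_force: 0.0
```

Request:
drive_tool(
  increments=[
    [[0,0,0],0],
    [[0,0,0],0],
    [[0,0,0],0],
    [[0,0,0],0],
    [[0,0,0],0],
    [[0,0,0],0],
  ],
  fingers=-1,
)

```text
time_s: 4.22
tool_pos: [0.6381, 0.0476, 0.0217]
tcp_rot: [-0.072, 0.997, -0.0, 0.001]
ft_force: [-0.7, 0.8, 5.4]
grip_width: 0.0392
grasp_force: 60.1
```

Request:
drive_tool(
  increments=[
    [[0,0,-1],0],
    [[0,0,-2],0],
    [[0,0,-4],0],
    [[0,0,-7],0],
    [[0,0,-10],0],
    [[0,0,-12],0],
    [[0,0,-12],0],
    [[0,0,-12],0],
  ],
)

```text
time_s: 4.88
tool_pos: [0.6386, 0.0474, 0.1431]
tcp_rot: [-0.072, 0.997, -0.0, 0.002]
ft_force: [0.0, 0.8, -1.4]
grip_width: 0.0393
grasp_force: 60.4
```

```bash
python3 - <<'E'
from h import *
go(446,-79,140,98)
s=snap("side")
cv2.imwrite("pics/c4.png",cv2.resize(s[110:210,200:300],None,fx=6,fy=6))
E
```

```text
t 4.88 pos [638.6  47.4 143.1] yaw 98.2 move [20.87 -9.75  0.25] roll 0.2 F [ 0.   0.8 -1.4] w 39.3 g 60.431573409587145
```

View pics/c4.png

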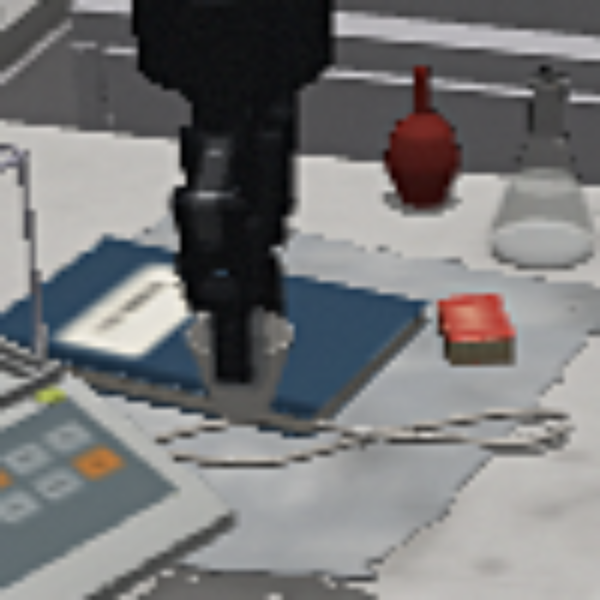

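The crucible is held upright, with its rim at crop (243,330) and foot at (240,410). I'll move over the seat.

Request:
drive_tool(
  increments=[
    [[20.9,-9.8,0],0],
    [[20.9,-9.8,0],0],
    [[20.9,-9.8,0],0],
    [[20.9,-9.8,0],0],
    [[20.9,-9.8,0],0],
    [[20.9,-9.8,0],0],
    [[20.9,-9.8,0],0],
    [[20.9,-9.8,0],0],
  ],
)

```text
time_s: 5.6
tool_pos: [0.4432, -0.0793, 0.1396]
tcp_rot: [-0.071, 0.997, 0.001, -0.001]
ft_force: [0.4, -0.8, -0.3]
grip_width: 0.0391
grasp_force: 60.4
```

Request:
drive_tool(
  increments=[
    [[0,0,2],0],
    [[0,0,4],0],
    [[0,0,5.5],0],
    [[0,0,5.5],0],
    [[0,0,5.5],0],
  ],
)

```text
time_s: 6.02
tool_pos: [0.4444, -0.0783, 0.085]
tcp_rot: [-0.072, 0.997, 0.001, -0.001]
ft_force: [1.1, 0.3, 0.2]
grip_width: 0.0393
grasp_force: 60.4
```

```bash
python3 - <<'E'
from h import *
go(446,-79,32,98)
s=snap("side");t=snap("top")
cv2.imwrite("pics/c5.png",cv2.hconcat([cv2.resize(s[120:220,285:365],None,fx=5,fy=5),cv2.resize(t[210:270,290:350],None,fx=400/60,fy=500/60)]))
print(proj("top",(.446,-.079,.009)))
E
```

```text
t 6.02 pos [444.4 -78.3  85. ] yaw 98.3 move [-0.16 -0.1   5.3 ] roll 0.3 F [1.1 0.3 0.2] w 39.3 g 60.44270426617004
(np.float64(331.85480677824427), np.float64(243.5266369082394))
```

View pics/c5.png

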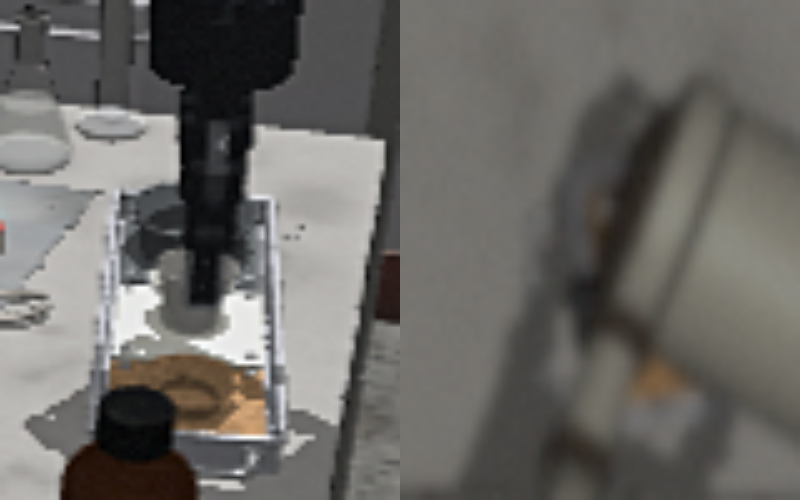

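```bash
python3 - <<'E'
from h import *
for z in(.009,.017,.025): print(z,onz("side",322.3,198.2,z)*1000)
print(proj("side",(.4444,-.0783,.064)),proj("side",(.4444,-.0783,.099)))
s=cv2.imread("pics/side0.png")
h=cv2.cvtColor(s,cv2.COLOR_BGR2HSV)[185:212,300:345].astype(int)
m=((h[...,1]>80)&(h[...,0]<25)&(h[...,2]>95)).astype(int)
for i,r in enumerate(m):print(i+185,''.join('#' if a else '.' for a in r))
v=h[...,2]
for i in range(6,22):print(i+185,v[i,8:38])
E
```

```text
0.009 [447.12455462 -95.11429811]
0.017 [445.74719184 -82.07492659]
0.025 [444.36982905 -69.03555508]
(np.float64(323.8646907492445), np.float64(184.41879490295642)) (np.float64(324.869810274479), np.float64(173.12188636616062))
185 .............................................
186 .............................................
187 .............................................
188 .............................................
189 .............................................
190 .............................................
191 .................#########...................
192 .......#...##################................
193 .......##..####################..............
194 .......###########################...........
195 .......##############.#############.#........
196 .......###########........###########........
197 .......#.......##...........##########.......
198 ..................########..##########.......
199 ...................########.##########.......
200 ...................###################.......
201 .....................#######.#########.......
202 .................
[... 1810 characters left out ...]
141 159 126 131
 138 113  58 103 105  97 125 196 200 197 185 187]
202 [ 30  21  23  22  23  21  24  25  19  22  20  22  47  62  49  47  49  51
  53  60  75  95  92 136 208 201 207 206 184 181]
203 [ 29  29  29  28  22  23  24  25  24  23  25  29  65  66  60  63  58  58
  69  89 105 105 140 211 205 199 189 180 186 184]
204 [ 15  25  30  31  32  25  23  26  26  14   6  32  83 104  96  84  95  93
 102  97  97 129 193 179 187 199 201 197 197 192]
205 [ 12   9   8  16  12  11   7  12  10   9   4  39 107 131 119 107 109 112
 109 104 124 186 173 167 172 186 198 204 197 186]
206 [ 10  13  16   0  12   8  12   6  12  10   0 107 240 255 255 252 241 236
 238 223 174 165 175 174 175 188 202 205 197 192]
```

Request:
drive_tool(
  increments=[
    [[-0.2,-0.1,1.5],0],
    [[-0.2,-0.1,3],0],
    [[-0.2,-0.1,4.2],0],
    [[-0.2,-0.1,4.9],0],
    [[-0.2,-0.1,5.1],0],
    [[-0.2,-0.1,5.2],0],
    [[-0.2,-0.1,5.2],0],
    [[-0.2,-0.1,5.2],0],
  ],
)

```text
time_s: 6.78
tool_pos: [0.4477, -0.0803, 0.035]
tcp_rot: [-0.072, 0.997, -0.0, 0.001]
ft_force: [-0.6, -0.4, 0.5]
grip_width: 0.0394
grasp_force: 60.4
```

Request:
drive_tool(
  increments=[
    [[0,0,0.05],0],
    [[0,0,0.1],0],
    [[0,0,0.15],0],
    [[0,0,0.15],0],
  ],
)

```text
time_s: 7.12
tool_pos: [0.4469, -0.08, 0.0326]
tcp_rot: [-0.072, 0.997, -0.0, 0.0]
ft_force: [-0.2, 0.9, -0.6]
grip_width: 0.0395
grasp_force: 60.4
```

Request:
drive_tool(
  increments=[
    [[0,0,0.05],0],
    [[0,0,0.1],0],
    [[0,0,0.1],0],
    [[0,0,0.1],0],
  ],
)

```text
time_s: 7.45
tool_pos: [0.4469, -0.08, 0.0315]
tcp_rot: [-0.072, 0.997, 0.0, -0.0]
ft_force: [1.2, -0.7, -0.4]
grip_width: 0.0394
grasp_force: 60.4
```

Request:
drive_tool(
  increments=[
    [[0,0,0.05],0],
    [[0,0,0.1],0],
    [[0,0,0.1],0],
    [[0,0,0.1],0],
  ],
)

```text
time_s: 7.78
tool_pos: [0.4471, -0.0801, 0.0307]
tcp_rot: [-0.072, 0.997, -0.0, 0.0]
ft_force: [0.9, 0.8, 1.1]
grip_width: 0.0389
grasp_force: 60.6
```

Request:
drive_tool(
  increments=[
    [[0,0,0.05],0],
    [[0,0,0.1],0],
    [[0,0,0.1],0],
    [[0,0,0.1],0],
  ],
)

```text
time_s: 8.12
tool_pos: [0.4475, -0.08, 0.0306]
tcp_rot: [-0.072, 0.997, 0.0, 0.0]
ft_force: [-2.5, 2.2, 10.5]
grip_width: 0.0389
grasp_force: 61.2
```

Contact came at z = 30.6 mm, matching the predicted floor height. Releasing.

Request:
drive_tool(
  increments=[
    [[0,0,-0.1],0],
    [[0,0,-0.1],0],
    [[0,0,-0.1],0],
    [[0,0,-0.1],0],
  ],
  fingers=0.4,
)

```text
time_s: 8.45
tool_pos: [0.4467, -0.08, 0.0304]
tcp_rot: [-0.072, 0.997, 0.0, -0.0]
ft_force: [0.6, 0.1, 0.8]
grip_width: 0.0596
grasp_force: 0.0
```

Request:
drive_tool(
  increments=[
    [[0,0,-1],0],
    [[0,0,-4],0],
    [[0,0,-8],0],
    [[0,0,-12],0],
    [[0,0,-16],0],
    [[0,0,-17],0],
    [[0,0,-17],0],
    [[0,0,-17],0],
  ],
)

```text
time_s: 9.12
tool_pos: [0.4471, -0.0801, 0.2011]
tcp_rot: [-0.072, 0.997, -0.0, 0.001]
ft_force: [0.4, -0.4, -0.5]
grip_width: 0.0599
grasp_force: 0.0
```

```bash
python3 - <<'E'
from h import *
go(548,301,210,98)
s=snap("side")
cv2.imwrite("pics/c6.png",cv2.resize(s[140:220,285:365],None,fx=6,fy=6))
E
```

```text
t 9.12 pos [447.1 -80.1 201.1] yaw 98.2 move [-15.45  36.27  -0.9 ] roll 0.2 F [ 0.4 -0.4 -0.5] w 59.9 g 0.0
```

View pics/c6.png

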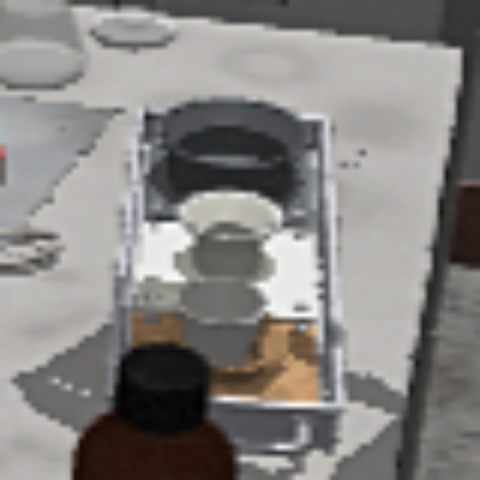

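The crucible stands upright in the tan seat, with its rim at crop (225,300). Next is the lid.

Request:
drive_tool(
  increments=[
    [[-15.4,36.3,0],0],
    [[-15.4,36.3,0],0],
    [[-15.4,36.3,0],0],
    [[-15.4,36.3,0],0],
    [[-15.4,36.3,0],0],
    [[-15.4,36.3,0],0],
    [[-15.4,36.3,0],0],
    [[-15.4,36.3,0],0],
  ],
)

```text
time_s: 9.83
tool_pos: [0.5303, 0.2442, 0.1976]
tcp_rot: [-0.072, 0.997, -0.0, -0.002]
ft_force: [0.9, -0.1, 0.4]
grip_width: 0.0596
grasp_force: 0.0
```

Request:
drive_tool(
  increments=[
    [[0,0,0],0],
    [[0,0,0],0],
  ],
)

```text
time_s: 10.0
tool_pos: [0.5301, 0.2438, 0.1974]
tcp_rot: [-0.074, 0.997, -0.0, -0.003]
ft_force: [0.5, -0.3, 0.3]
grip_width: 0.0601
grasp_force: 0.0
```

```bash
python3 - <<'E'
from h import *
go(548,302,11,98)
print(onz("side",322.1,189.6,.045)*1000, proj("side",(.447,-.080,.045)))
E
```

```text
t 10.0 pos [530.1 243.8 197.4] yaw 98.4 move [-2.72  5.51 18.62] roll 0.4 F [ 0.5 -0.3  0.3] w 60.1 g 0.0
[448.3640659  -81.63604169] (np.float64(322.4974869268662), np.float64(189.95294682304913))
```

Crucible position is confirmed at about (447,-80).

Request:
drive_tool(
  increments=[
    [[-2.7,5.5,2],0],
    [[-2.7,5.5,5],0],
    [[-2.7,5.5,9],0],
    [[-2.7,5.5,12],0],
    [[-2.7,5.5,14],0],
    [[-2.7,5.5,14],0],
    [[-2.7,5.5,14],0],
  ],
)

```text
time_s: 10.58
tool_pos: [0.5491, 0.2989, 0.0587]
tcp_rot: [-0.071, 0.997, -0.001, -0.002]
ft_force: [1.1, -0.0, 0.5]
grip_width: 0.0599
grasp_force: 0.0
```

```bash
python3 - <<'E'
from h import *
go(548,302,11,98)
E
```

```text
t 10.58 pos [549.1 298.9  58.7] yaw 98.2 move [0.04 0.33 4.77] roll 0.2 F [ 1.1 -0.   0.5] w 59.9 g 0.0
```

Request:
drive_tool(
  increments=[
    [[0,0.2,2],0],
    [[0,0.2,3.5],0],
    [[0,0.2,4.5],0],
    [[0,0.2,4.7],0],
    [[0,0.2,4.7],0],
    [[0,0.2,4.7],0],
  ],
)

```text
time_s: 11.08
tool_pos: [0.5514, 0.3027, 0.0151]
tcp_rot: [-0.072, 0.997, 0.0, 0.001]
ft_force: [0.2, -0.5, 0.4]
grip_width: 0.0593
grasp_force: 0.0
```

Request:
drive_tool(
  increments=[
    [[0,0,0],0],
    [[0,0,0],0],
    [[0,0,0],0],
    [[0,0,0],0],
    [[0,0,0],0],
    [[0,0,0],0],
    [[0,0,0],0],
    [[0,0,0],0],
  ],
  fingers=-1,
)

```text
time_s: 11.75
tool_pos: [0.5508, 0.3028, 0.0143]
tcp_rot: [-0.072, 0.997, 0.0, 0.0]
ft_force: [-1.0, -0.4, 6.3]
grip_width: 0.0091
grasp_force: 58.8
```

The opening reads about 5 mm low, as it did on the crucible, so the knob is gripped. It is shallow, though, so I'll regrip 3 mm lower.

Request:
drive_tool(
  increments=[
    [[0,0,0],0],
    [[0,0,0],0],
    [[0,0,0],0],
    [[0.2,0,0.15],0],
    [[0.2,0,0.3],0],
    [[0.2,0,0.3],0],
  ],
  fingers=-0.4,
)

```text
time_s: 12.25
tool_pos: [0.5477, 0.3022, 0.0099]
tcp_rot: [-0.072, 0.997, -0.0, -0.001]
ft_force: [-0.1, 0.3, -0.5]
grip_width: 0.0257
grasp_force: 0.0
```

Request:
drive_tool(
  increments=[
    [[0,0,0],0],
    [[0,0,0],0],
    [[0,0,0],0],
    [[0,0,0],0],
    [[0,0,0],0],
    [[0,0,0],0],
  ],
  fingers=-1,
)

```text
time_s: 12.75
tool_pos: [0.5483, 0.3023, 0.0106]
tcp_rot: [-0.072, 0.997, -0.0, -0.0]
ft_force: [0.3, 0.2, -0.2]
grip_width: 0.0105
grasp_force: 58.6
```

Request:
drive_tool(
  increments=[
    [[0,0,-1],0],
    [[0,0,-2],0],
    [[0,0,-4],0],
    [[0,0,-7],0],
    [[0,0,-11],0],
    [[0,0,-15],0],
    [[0,0,-18],0],
    [[0,0,-18],0],
  ],
)

```text
time_s: 13.42
tool_pos: [0.5529, 0.3039, 0.2013]
tcp_rot: [-0.072, 0.997, 0.002, 0.008]
ft_force: [0.7, 0.4, 1.3]
grip_width: 0.01
grasp_force: 58.6
```

```bash
python3 - <<'E'
from h import *
go(447,-80,150,98)
for n in("side","top"):
    im=snap(n);cv2.imwrite(f"pics/l_{n}.png",im)
    b=cv2.imread(f"pics/{n}0.png")
    x0,y0=(228,276) if n=="side" else(212,204)
    d=cv2.absdiff(im,b)[y0:y0+24,x0:x0+32].max(); print(n,d)
s=cv2.imread("pics/l_side.png"); p=proj("side",(.5486,.303,.180));print(p)
u,v=map(int,p); g=s[v-5:v+20,u-20:u+21].min(2)
for r in g:print(' '.join('%3d'%a for a in r[::2]))
E
```

```text
t 13.42 pos [552.9 303.9 201.3] yaw 98.3 move [ 16.07 -36.49   4.77] roll 0.3 F [0.7 0.4 1.3] w 10.0 g 58.59013693872839
side 133
top 103
(np.float64(241.30082353941185), np.float64(221.5171845558508))
186 188 185 130 134 134 136 138 141 143 140 136 133 132 118 197 187 188 189 184 188
186 194 185 124 133 133 133 135 136 136 135 135 134 132 124 194 189 192 192 187 190
189 191 196 109 131 133 135 135 136 136 136 134 133 116 144 191 192 192 190 187 191
187 193 192 185 122 133 136 136 138 137 136 133 124 119 201 191 193 194 190 188 192
191 191 193 197 150 108 126 134 136 135 128 120  83 205 194 193 192 191 187 193 192
188 191 191 192 200 153 103  98 111 100  82 138 204 197 192 191 191 190 191 190 191
191 188 190 192 196 198 203 197 167 178 205 200 194 192 190 191 192 189 191 191 192
191 188 192 191 192 192 194 196 197 198 195 194 194 191 191 191 187 191 193 192 190
192 191 193 191 192 190 191 190 192 192 192 192 192 190 193 191 188 191 192 191 191
190 190 190 191 191 190 190 193 192 191 192 189 190 191 190 189 186 187 187 188 186
192 191 190 190 189 192 190 191 188 188 187 188 189 190 18
[... 501 characters left out ...]
 191  11  30  29   0 196 184
183 184 183 183 183 180 186 184 189 187 190 188 188 189 168 138  45  13  21 188 181
182 174 176 181 183 178 188 182 185 187 187 189 186 185  92 142 118   1 194 180 179
179 172 176 179 182 182 184 184 188 186 187 189 183 167 133 129  74  91 180 177 179
180 175 175 172 176 180 185 184 187 190 188 189 185 113 135 102  45 190 173 177 182
183 182 178 169 169 176 181 185 186 187 188 186 170 132 127  65 101 177 172 180 184
186 185 183 175 167 172 182 184 183 185 187 182 142 133  97 105 177 171 174 179 180
188 184 187 184 177 170 174 180 185 187 188 173 133 124  58 183 173 171 178 181 184
188 189 187 187 184 174 171 176 186 184 189 124 128  92  98 173 171 176 180 181 182
```

The lid is held level, with the underside disc visible at side (241,218). Carrying it to the crucible.

Request:
drive_tool(
  increments=[
    [[15.8,-36.3,2],0],
    [[15.8,-36.3,2],0],
    [[15.8,-36.3,2],0],
    [[15.8,-36.3,2],0],
    [[15.8,-36.3,2],0],
    [[15.8,-36.3,2],0],
    [[15.8,-36.3,2],0],
    [[15.8,-36.3,2],0],
  ],
)

```text
time_s: 14.18
tool_pos: [0.4586, -0.0201, 0.1724]
tcp_rot: [-0.072, 0.997, 0.0, -0.001]
ft_force: [0.2, -0.7, -1.0]
grip_width: 0.0103
grasp_force: 58.6
```

Request:
drive_tool(
  increments=[
    [[0,0,0],0],
    [[0,0,0],0],
    [[0,0,0],0],
  ],
)

```text
time_s: 14.43
tool_pos: [0.46, -0.0185, 0.173]
tcp_rot: [-0.071, 0.997, 0.001, -0.001]
ft_force: [0.5, -0.4, -0.1]
grip_width: 0.0104
grasp_force: 58.7
```

```bash
python3 -c "
from h import *
go(447,-80,90,98)"
```

```text
t 14.43 pos [460.  -18.5 173. ] yaw 98.2 move [ 2.15 -5.92  8.29] roll 0.2 F [ 0.5 -0.4 -0.1] w 10.4 g 58.69175096042454
```

Request:
drive_tool(
  increments=[
    [[2.1,-5.9,1],0],
    [[2.1,-5.9,2],0],
    [[2.1,-5.9,4],0],
    [[2.1,-5.9,6.5],0],
    [[2.1,-5.9,8.2],0],
    [[2.1,-5.9,8.2],0],
    [[2.1,-5.9,8.2],0],
    [[2.1,-5.9,8.2],0],
  ],
)

```text
time_s: 15.1
tool_pos: [0.4492, -0.0796, 0.0927]
tcp_rot: [-0.073, 0.997, -0.0, 0.001]
ft_force: [0.1, -0.2, 0.5]
grip_width: 0.0099
grasp_force: 58.8
```

```bash
python3 - <<'E'
from h import *
go(447,-80,58,98)
s=snap("side")
cv2.imwrite("pics/c7.png",cv2.resize(s[140:220,285:365],None,fx=7,fy=7))
E
```

```text
t 15.1 pos [449.2 -79.6  92.7] yaw 98.3 move [ 0.23 -0.01  3.47] roll 0.3 F [ 0.1 -0.2  0.5] w 9.9 g 58.75132114626467
```

View pics/c7.png

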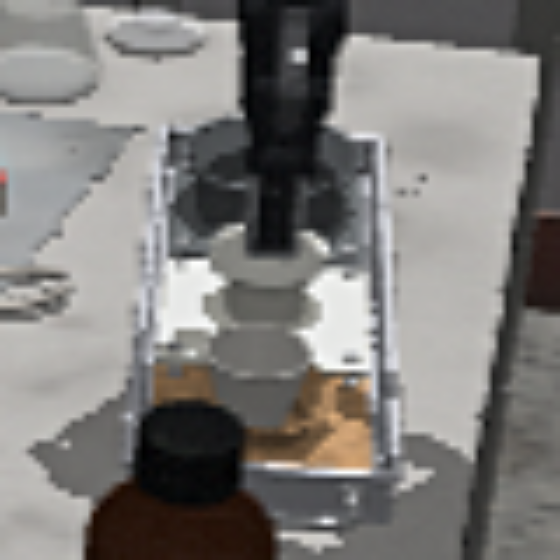

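The lid is at crop (270,250), directly above the crucible rim at (260,350), and level. I'll lower it.

Request:
drive_tool(
  increments=[
    [[0.2,0,1],0],
    [[0.2,0,2],0],
    [[0.2,0,2.8],0],
    [[0.2,0,3.2],0],
    [[0.2,0,3.4],0],
    [[0.2,0,3.4],0],
    [[0.2,0,3.4],0],
  ],
)

```text
time_s: 15.73
tool_pos: [0.4464, -0.0806, 0.0578]
tcp_rot: [-0.072, 0.997, -0.0, 0.0]
ft_force: [0.3, 0.0, -1.3]
grip_width: 0.0097
grasp_force: 58.8
```

Request:
drive_tool(
  increments=[
    [[0,0,0.1],0],
    [[0,0,0.2],0],
    [[0,0,0.3],0],
    [[0,0,0.3],0],
  ],
)

```text
time_s: 16.07
tool_pos: [0.4463, -0.0805, 0.0547]
tcp_rot: [-0.072, 0.997, -0.0, -0.0]
ft_force: [-0.1, 0.3, -0.5]
grip_width: 0.0102
grasp_force: 58.8
```

Request:
drive_tool(
  increments=[
    [[0,0,0.05],0],
    [[0,0,0.1],0],
    [[0,0,0.1],0],
    [[0,0,0.1],0],
  ],
)

```text
time_s: 16.4
tool_pos: [0.4463, -0.0805, 0.0538]
tcp_rot: [-0.072, 0.997, 0.0, -0.0]
ft_force: [0.0, 0.8, -1.1]
grip_width: 0.0103
grasp_force: 58.8
```

Request:
drive_tool(
  increments=[
    [[0,0,0.05],0],
    [[0,0,0.1],0],
    [[0,0,0.1],0],
    [[0,0,0.1],0],
  ],
)

```text
time_s: 16.73
tool_pos: [0.4463, -0.0805, 0.0527]
tcp_rot: [-0.072, 0.997, 0.0, -0.0]
ft_force: [-0.5, -0.2, 0.9]
grip_width: 0.0101
grasp_force: 58.8
```

Request:
drive_tool(
  increments=[
    [[0,0,0.05],0],
    [[0,0,0.05],0],
    [[0,0,0.05],0],
    [[0,0,0.05],0],
  ],
)

```text
time_s: 17.07
tool_pos: [0.4464, -0.0806, 0.0524]
tcp_rot: [-0.072, 0.997, -0.0, 0.0]
ft_force: [0.1, -1.1, 1.1]
grip_width: 0.0103
grasp_force: 58.9
```

Request:
drive_tool(
  increments=[
    [[0,0,0.05],0],
    [[0,0,0.05],0],
    [[0,0,0.05],0],
    [[0,0,0.05],0],
  ],
)

```text
time_s: 17.4
tool_pos: [0.4467, -0.0807, 0.0522]
tcp_rot: [-0.072, 0.997, -0.0, 0.0]
ft_force: [-0.3, -0.3, 5.0]
grip_width: 0.0102
grasp_force: 59.4
```

Seated at z = 52.2 mm, against 52.6 predicted. I'll release and rise.

Request:
drive_tool(
  increments=[
    [[0,0,0],0],
    [[0,0,0],0],
    [[0,0,0],0],
    [[0,0,0],0],
    [[0,0,0],0],
  ],
  fingers=0,
)

```text
time_s: 17.82
tool_pos: [0.4461, -0.0804, 0.0515]
tcp_rot: [-0.072, 0.997, 0.0, -0.0]
ft_force: [0.3, 1.8, -0.3]
grip_width: 0.0424
grasp_force: 0.0
```

Request:
drive_tool(
  increments=[
    [[0,0,-1],0],
    [[0,0,-3],0],
    [[0,0,-7],0],
    [[0,0,-11],0],
    [[0,0,-15],0],
    [[0,0,-15],0],
    [[0,0,-15],0],
  ],
)

```text
time_s: 18.4
tool_pos: [0.4482, -0.0814, 0.2055]
tcp_rot: [-0.072, 0.997, -0.002, 0.003]
ft_force: [0.6, -0.3, -0.7]
grip_width: 0.0426
grasp_force: 0.0
```

```bash
python3 - <<'E'
from h import *
go(556.5,410.5,200,98)
s=snap("side");cv2.imwrite("pics/l2.png",s)
u,v=map(int,proj("side",(.447,-.08,.050)));print(u,v)
for r in s[v-12:v+10,u-15:u+16].min(2):print(' '.join('%3d'%a for a in r))
E
```

```text
t 18.4 pos [448.2 -81.4 205.5] yaw 98.2 move [-17.77  47.13   0.46] roll 0.2 F [ 0.6 -0.3 -0.7] w 42.6 g 0.0
322 188
140 188  76  70  31  38  37  85 164 194 177 179 181 182 188 192 188 181 178 174 170 168 165 180 211 126  95  86  88 112 123
137 192 245 151 208 251 255 245 177 122 150 188 184 139  91  84  88 112 161 180 172 169 153 134 183  60  73  81  91 112 131
152 215 238 194 210 239 236 238 232 141 130 184 110  90  95  91  91  84  79  90 143 182 202 155 154 197 194 158 141 139 137
159 188 240 235 233 231 231 232 240 240 144  65  81 108 124 129 143 141 139 135 141 146 106 218 245 244 227 105 156 207 195
164 199 235 231 231 230 231 234 241 241 148  72  83  84  84  83  82  82  82  79  71 118 226 241 234 233 236 241 243 241 194
204 207 235 231 231 232 236 241 233 118  83  83  84  85  89  88  87  86  87  83  75 146 255 239 232 230 230 232 235 235 191
201 207 234 231 231 233 225 118 131 132  89  86  90  94  92  89  89  88  90  93  86  91 172 243 234 230 229 229 231 233 192
201 207 234 231 231 234 229 125 139 136  91  85  90  90  93  94  92  92  93  90  91 107 134 162 238 231 229 230 232
[... 1044 characters left out ...]
 130 136 133 133 133 130 128 125 163 245 221 170 126 238 247 249 255 255 254 246
 65  65  84  84  55  66  66  60  77  80  75  96 108 126 112 121 127 135 158 169 108  49  33  46  64  71  69  67  60  85 131
 61  67  67  64  64  65  62  61  73  85  83  85  82  71  72  77  78  77  79  77  75  58  59 101 100  92 110 118 190 117 153
 56  63  65  62  63  62  61  62  65  85  85  85  86  87  87  86  87  86  86  86  79  48  65  93  95 102  52  55  73  94 150
 53  61  67  72  75  65  59  62  65  87  86  85  86  86  88  87  88  86  86  86  72  63  93  93  95  94  67  61  59  51 125
 53  40  42  26  29  29  24  33  56  76  90  89  86  88  86  87  86  88  88  80  40  51  67  99  97  94  64  56  57  56  97
```

The side patch shows the lid's knob at (323,184–189), with the disc level and symmetric on the rim. Next is the blue vial.

Request:
drive_tool(
  increments=[
    [[-17.8,47.1,0],0],
    [[-17.8,47.1,0],0],
    [[-17.8,47.1,0],0],
    [[-17.8,47.1,0],0],
    [[-17.8,47.1,0],0],
    [[-17.8,47.1,0],0],
    [[-17.8,47.1,0],0],
    [[-17.8,47.1,0],0],
  ],
  fingers=0.2,
)

```text
time_s: 19.12
tool_pos: [0.5169, 0.2469, 0.1996]
tcp_rot: [-0.072, 0.997, -0.0, -0.002]
ft_force: [1.2, -1.2, 1.1]
grip_width: 0.0515
grasp_force: 0.0
```

Request:
drive_tool(
  increments=[
    [[0,0,0],0],
    [[0,0,0],0],
  ],
)

```text
time_s: 19.28
tool_pos: [0.5167, 0.2465, 0.1993]
tcp_rot: [-0.074, 0.997, -0.0, -0.002]
ft_force: [0.1, -0.0, -0.3]
grip_width: 0.0518
grasp_force: 0.0
```

```bash
python3 - <<'E'
from h import *
go(556.5,410.5,32,98)
E
```

```text
t 19.28 pos [516.7 246.5 199.3] yaw 98.4 move [-6.42 15.65 16.69] roll 0.4 F [ 0.1 -0.  -0.3] w 51.8 g 0.0
```

Request:
drive_tool(
  increments=[
    [[-6.4,15.6,2],0],
    [[-6.4,15.6,4],0],
    [[-6.4,15.6,5],0],
    [[-6.4,15.6,5],0],
    [[-6.4,15.6,8],0],
    [[-6.4,15.6,10],0],
    [[-6.4,15.6,10],0],
    [[-6.4,15.6,10],0],
  ],
)

```text
time_s: 19.95
tool_pos: [0.558, 0.4064, 0.0994]
tcp_rot: [-0.071, 0.997, -0.001, -0.003]
ft_force: [-0.3, 0.4, 0.0]
grip_width: 0.0513
grasp_force: 0.0
```

```bash
python3 - <<'E'
from h import *
go(556.5,410.5,32,98)
E
```

```text
t 19.95 pos [558.  406.4  99.4] yaw 98.2 move [0.05 0.44 6.74] roll 0.2 F [-0.3  0.4  0. ] w 51.3 g 0.0
```

Request:
drive_tool(
  increments=[
    [[0.1,0.3,0],0],
    [[0.1,0.3,2],0],
    [[0.1,0.3,4],0],
    [[0.1,0.3,5.8],0],
    [[0.1,0.3,6.5],0],
    [[0.1,0.3,6.5],0],
    [[0.1,0.3,6.5],0],
    [[0.1,0.3,6.5],0],
  ],
)

```text
time_s: 20.62
tool_pos: [0.5593, 0.4119, 0.0394]
tcp_rot: [-0.072, 0.997, 0.001, 0.002]
ft_force: [-0.5, 0.0, -0.4]
grip_width: 0.051
grasp_force: 0.0
```

```bash
python3 - <<'E'
from h import *
go(556.5,410.5,32,98)
E
```

```text
t 20.62 pos [559.3 411.9  39.4] yaw 98.2 move [ 0.3  -0.1   0.73] roll 0.2 F [-0.5  0.  -0.4] w 51.0 g 0.0
```

Request:
drive_tool(
  increments=[
    [[0.2,0,0.4],0],
    [[0.2,0,0.5],0],
    [[0.2,0,0.5],0],
    [[0.2,0,0.5],0],
  ],
)

```text
time_s: 20.95
tool_pos: [0.5558, 0.4111, 0.0319]
tcp_rot: [-0.072, 0.997, 0.0, 0.0]
ft_force: [-0.3, 0.6, 0.1]
grip_width: 0.0511
grasp_force: 0.0
```

Request:
drive_tool(
  increments=[
    [[0,0,0],0],
    [[0,0,0],0],
    [[0,0,0],0],
    [[0,0,0],0],
    [[0,0,0],0],
    [[0,0,0],0],
    [[0,0,0],0],
    [[0,0,0],0],
  ],
  fingers=-1,
)

```text
time_s: 21.62
tool_pos: [0.5561, 0.4113, 0.0321]
tcp_rot: [-0.072, 0.997, 0.0, 0.0]
ft_force: [0.8, 0.0, 3.1]
grip_width: 0.0201
grasp_force: 58.8
```

Request:
drive_tool(
  increments=[
    [[0,0,-1],0],
    [[0,0,-2],0],
    [[0,0,-4],0],
    [[0,0,-7],0],
    [[0,0,-11],0],
    [[0,0,-15],0],
    [[0,0,-16],0],
    [[0,0,-16],0],
  ],
)

```text
time_s: 22.28
tool_pos: [0.5586, 0.4124, 0.1991]
tcp_rot: [-0.072, 0.997, 0.002, 0.005]
ft_force: [-0.2, 0.3, -0.4]
grip_width: 0.0197
grasp_force: 58.7
```

```bash
python3 - <<'E'
from h import *
go(459,-174,200,98)
s=snap("side");cv2.imwrite("pics/v1.png",s)
p=manip.state()["tool_pos"]
a=proj("side",p-[0,0,.032]);b=proj("side",p+[0,0,.02]);print(a,b)
u,v=map(int,a)
for r in s[v-30:v+6:2,u-22:u+23:2]:print(' '.join('%3d,%3d'%(q[0],q[2]) for q in r))
E
```

```text
t 22.28 pos [558.6 412.4 199.1] yaw 98.2 move [ 18.26 -56.61  -0.48] roll 0.2 F [-0.2  0.3 -0.4] w 19.7 g 58.70876669883728
(np.float64(215.19371019083343), np.float64(266.4297080391111)) (np.float64(212.47915307873836), np.float64(241.20592967505735))
  0,  0  20, 19  23, 20  32, 25  31, 29  32, 29  29, 25  20, 16  19, 16  18, 16  20, 16  13, 10  18, 17  10, 10 115,117 184,192 183,189 180,185 183,189 188,194 191,196 193,198 196,201
200,206  13,  9  18, 14  24, 20  22, 18  25, 23  26, 22  19, 17  22, 18  20, 17  46, 45  87, 83  29, 15  14, 13 114,116 197,204 193,199 183,189 175,181 179,183 190,194 192,196 192,197
210,217  11, 10  18, 18  20, 18  21, 19  15, 14  23, 19  20, 16  20, 17  12, 11  61, 59  82, 79  34, 23  14, 13  89, 91 204,211 194,200 195,200 191,195 182,187 177,184 184,190 195,201
198,206 204,211 208,216 212,216 201,208  10,  6  21, 19  29, 24  22, 19  21, 18  47, 45  82, 78  44, 22  11, 11 111,113 200,207 194,201 195,202 191,196 185,193 178,183 175,178 184,190
198,203 198,203 201,206 202,208 195,200  22, 19  22, 19  31, 28  24, 20  21, 19  39, 37  79, 77  46, 34   0,  0
[... 1764 characters left out ...]
,203 197,202 196,203 135,132 102, 96 105, 97 105, 98 104, 97  96, 90 119,119 190,196 181,185 181,186 184,188 191,196 191,195 191,198 194,199 194,199
202,207 198,204 197,202 197,203 196,202 194,200 197,204 163,167  94, 85 101, 96 102, 94  98, 91  99, 93 175,179 181,186 180,187 188,193 193,199 194,200 196,203 196,201 195,201 193,199
200,205 199,204 200,206 197,202 195,201 194,199 196,202 201,208 165,170 141,142 143,147 162,168 189,196 180,185 186,192 182,189 191,197 194,200 195,202 197,202 195,201 196,201 195,200
199,205 201,205 198,205 198,202 198,203 197,203 198,202 194,201 192,198 194,199 187,194 179,185 176,183 187,193 187,192 190,195 196,203 195,201 197,203 200,204 195,201 192,197 193,198
```

The vial is held upright: its foot is at about (214,267) and I predicted (215,266). I'll carry it to the white cup.

Request:
drive_tool(
  increments=[
    [[18.2,-56.6,0],0],
    [[18.2,-56.6,0],0],
    [[18.2,-56.6,0],0],
    [[18.2,-56.6,0],0],
    [[18.2,-56.6,0],0],
    [[18.2,-56.6,0],0],
    [[18.2,-56.6,0],0],
    [[18.2,-56.6,0],0],
  ],
)

```text
time_s: 23.0
tool_pos: [0.4981, 0.0808, 0.1897]
tcp_rot: [-0.072, 0.997, 0.0, -0.002]
ft_force: [1.0, -0.0, 0.3]
grip_width: 0.0201
grasp_force: 58.8
```

Request:
drive_tool(
  increments=[
    [[0,0,0],0],
    [[0,0,0],0],
  ],
)

```text
time_s: 23.17
tool_pos: [0.4989, 0.0806, 0.19]
tcp_rot: [-0.07, 0.998, 0.0, -0.002]
ft_force: [0.3, -0.3, 0.1]
grip_width: 0.0196
grasp_force: 58.8
```

```bash
python3 - <<'E'
from h import *
go(459.5,-174.5,120,98)
E
```

```text
t 23.17 pos [498.9  80.6 190. ] yaw 98.0 move [  7.43 -24.72   7.  ] roll -0.0 F [ 0.3 -0.3  0.1] w 19.6 g 58.82722198963165
```

Request:
drive_tool(
  increments=[
    [[7.4,-24.7,0],0],
    [[7.4,-24.7,0],0],
    [[7.4,-24.7,0],0],
    [[7.4,-24.7,0],0],
    [[7.4,-24.7,1],0],
    [[7.4,-24.7,4],0],
    [[7.4,-24.7,7],0],
    [[7.4,-24.7,7],0],
  ],
)

```text
time_s: 23.83
tool_pos: [0.4583, -0.1717, 0.1147]
tcp_rot: [-0.071, 0.997, 0.004, -0.005]
ft_force: [-1.1, 0.5, -1.6]
grip_width: 0.0202
grasp_force: 58.9
```

Request:
drive_tool(
  increments=[
    [[0,0,0],0],
    [[0,0,0],0],
    [[0,0,0],0],
  ],
)

```text
time_s: 24.08
tool_pos: [0.4639, -0.1718, 0.1234]
tcp_rot: [-0.073, 0.997, -0.001, 0.001]
ft_force: [0.5, 0.7, -0.0]
grip_width: 0.0198
grasp_force: 58.9
```

```bash
python3 - <<'E'
from h import *
go(459.5,-174.5,80,98)
E
```

```text
t 24.08 pos [ 463.9 -171.8  123.4] yaw 98.4 move [ 0.49 -0.2   4.33] roll 0.4 F [ 0.5  0.7 -0. ] w 19.8 g 58.89273226261139
```

Request:
drive_tool(
  increments=[
    [[0.5,-0.2,1],0],
    [[0.5,-0.2,2.5],0],
    [[0.5,-0.2,3.8],0],
    [[0.5,-0.2,4.3],0],
    [[0.5,-0.2,4.3],0],
    [[0.5,-0.2,4.3],0],
    [[0.5,-0.2,4.3],0],
    [[0.5,-0.2,4.3],0],
  ],
)

```text
time_s: 24.75
tool_pos: [0.4586, -0.1758, 0.0798]
tcp_rot: [-0.072, 0.997, -0.001, 0.001]
ft_force: [-0.2, -0.1, -0.9]
grip_width: 0.0201
grasp_force: 58.9
```

```bash
python3 - <<'E'
from h import *
go(459.5,-174.5,43,98)
E
```

```text
t 24.75 pos [ 458.6 -175.8   79.8] yaw 98.3 move [-0.11  0.12  3.68] roll 0.3 F [-0.2 -0.1 -0.9] w 20.1 g 58.89313817024231
```

Request:
drive_tool(
  increments=[
    [[-0.1,0.1,0.7],0],
    [[-0.1,0.1,1.5],0],
    [[-0.1,0.1,2.3],0],
    [[-0.1,0.1,2.7],0],
    [[-0.1,0.1,3],0],
    [[-0.1,0.1,3.3],0],
    [[-0.1,0.1,3.5],0],
    [[-0.1,0.1,3.5],0],
  ],
)

```text
time_s: 25.42
tool_pos: [0.4584, -0.1741, 0.0433]
tcp_rot: [-0.072, 0.997, 0.0, -0.0]
ft_force: [0.2, 0.4, 0.8]
grip_width: 0.0197
grasp_force: 58.9
```

Request:
drive_tool(
  increments=[
    [[0,0,0.05],0],
    [[0,0,0.1],0],
    [[0,0,0.1],0],
    [[0,0,0.1],0],
  ],
)

```text
time_s: 25.75
tool_pos: [0.4588, -0.1743, 0.0429]
tcp_rot: [-0.072, 0.997, -0.0, 0.0]
ft_force: [0.5, -0.1, 0.1]
grip_width: 0.0199
grasp_force: 58.9
```

Request:
drive_tool(
  increments=[
    [[0,0,0.05],0],
    [[0,0,0.1],0],
    [[0,0,0.1],0],
    [[0,0,0.1],0],
  ],
)

```text
time_s: 26.08
tool_pos: [0.4586, -0.1742, 0.0418]
tcp_rot: [-0.072, 0.997, 0.0, -0.0]
ft_force: [0.3, -1.1, -0.0]
grip_width: 0.0203
grasp_force: 58.9
```

Request:
drive_tool(
  increments=[
    [[0,0,0.05],0],
    [[0,0,0.08],0],
    [[0,0,0.08],0],
    [[0,0,0.08],0],
  ],
)

```text
time_s: 26.42
tool_pos: [0.4587, -0.1742, 0.0411]
tcp_rot: [-0.072, 0.997, -0.0, 0.0]
ft_force: [0.6, 0.8, 1.4]
grip_width: 0.0197
grasp_force: 59.1
```

Request:
drive_tool(
  increments=[
    [[0,0,0.05],0],
    [[0,0,0.05],0],
    [[0,0,0.05],0],
    [[0,0,0.05],0],
  ],
)

```text
time_s: 26.75
tool_pos: [0.459, -0.1743, 0.0411]
tcp_rot: [-0.072, 0.997, -0.0, 0.0]
ft_force: [-1.2, 1.5, 5.2]
grip_width: 0.0201
grasp_force: 59.5
```

Floor contact at 41.1 mm, against 41 predicted. I'll release and retreat, then take the bottle with the fingers closing along y at the pick.

Request:
drive_tool(
  increments=[
    [[0,0,0],0],
    [[0,0,0],0],
    [[0,0,0],0],
    [[0,0,0],0],
    [[0,0,0],0],
  ],
  fingers=-0.1,
)

```text
time_s: 27.17
tool_pos: [0.4586, -0.1742, 0.0403]
tcp_rot: [-0.072, 0.997, 0.0, -0.0]
ft_force: [-0.3, -1.7, 0.4]
grip_width: 0.0387
grasp_force: 0.0
```

Request:
drive_tool(
  increments=[
    [[0,0,-1],0],
    [[0,0,-3],0],
    [[0,0,-7],0],
    [[0,0,-11],0],
    [[0,0,-15],0],
    [[0,0,-18],0],
    [[0,0,-18],0],
    [[0,0,-18],0],
  ],
)

```text
time_s: 27.83
tool_pos: [0.4599, -0.175, 0.2234]
tcp_rot: [-0.072, 0.997, -0.002, 0.002]
ft_force: [0.9, 1.1, -0.2]
grip_width: 0.0383
grasp_force: 0.0
```

```bash
python3 - <<'E'
from h import *
go(470.5,369,230,98)
s=snap("side");cv2.imwrite("pics/v2.png",s)
h=cv2.cvtColor(s,cv2.COLOR_BGR2HSV).astype(int)[130:200,300:350]
m=(h[...,1]>110)&(h[...,0]>95)&(h[...,0]<130);ys,xs=np.nonzero(m);print(len(xs),xs.mean()+300,ys.mean()+130,proj("side",(.459,-.1743,.056)))
t=cv2.cvtColor(snap("top"),cv2.COLOR_BGR2HSV).astype(int)
print(onz("side",272.5,285.6,.098),onz("side",272.5,285.6,.1))
# bottle foot/body edges in side view
z=cv2.cvtColor(cv2.imread("pics/side0.png"),cv2.COLOR_BGR2HSV)[...,2]
for v in(300,305,310,315,320,325,330,332,334):
    xs=np.nonzero(z[v,250:295]<110)[0]+250;print(v,xs.min(),xs.max(),len(xs))
E
```

```text
t 27.83 pos [ 459.9 -175.   223.4] yaw 98.2 move [-8.86 53.69 -0.83] roll 0.2 F [ 0.9  1.1 -0.2] w 38.3 g 0.0
39 321.0 174.71794871794873 (np.float64(323.5464097025811), np.float64(170.67537439622635))
[0.47261927 0.3661875 ] [0.4721062  0.36814016]
300 259 287 29
305 259 287 29
310 259 287 29
315 259 287 29
320 259 287 29
325 257 286 30
330 259 284 26
332 261 281 10Traceback (most recent call last):
  File "<stdin>", line 11, in <module>
    return umr_minimum(a, axis, None, out, keepdims, initial, where)
ValueError: zero-size array to reduction operation minimum which has no identity
```

```bash
python3 - <<'E'
from h import *
s=cv2.imread("pics/v2.png")
h=cv2.cvtColor(s,cv2.COLOR_BGR2HSV).astype(int)
for v in range(160,196):print(v,' '.join('%3d/%3d'%(h[v,u,1] if 90<h[v,u,0]<130 else 0,h[v,u,2]) for u in range(312,334)))
print([proj("side",(.459,-.1743,z)) for z in(.061,.051,.039)])
t=snap("top");cv2.imwrite("pics/v2t.png",t);ht=cv2.cvtColor(t,cv2.COLOR_BGR2HSV).astype(int)
m=(ht[...,1]>90)&(ht[...,0]>95)&(ht[...,0]<130);m=m[225:255,345:375];ys,xs=np.nonzero(m);print(len(xs),xs+345,ys+225,proj("top",(.459,-.1743,.061)))
E
```

```text
160  18/ 71  13/ 79  18/ 83  19/ 82  16/ 81  12/ 84  15/ 85  15/ 85  14/ 91  18/100  13/ 99  18/ 99  17/ 92  18/ 86  15/ 84  16/ 81  13/ 81  13/ 81  16/ 80  16/ 78  17/ 77  21/ 72
161  19/ 80  18/ 83  18/ 84  12/ 85  15/ 86  18/ 86  20/ 77  16/ 47  24/ 42  26/ 40  20/ 38  19/ 40  24/ 42  20/ 52  11/ 67  18/ 86  18/ 86  16/ 82  19/ 81  16/ 78  19/ 79  17/ 77
162  22/ 47  12/ 83  15/ 86  19/ 81  18/ 43   0/ 42  19/ 41   0/ 42   0/ 41   0/ 45  11/ 45  23/ 45   0/ 43   0/ 42  13/ 40  14/ 37  13/ 38  22/ 59  16/ 80  16/ 81  16/ 80  10/ 76
163  26/ 80  18/ 85  13/ 76  21/ 37  17/ 44  13/ 39  23/ 44  16/ 47   6/ 45  11/ 46  23/ 44  21/ 48  11/ 46   0/ 44  23/ 45  24/ 42  12/ 41   0/ 39  13/ 39  18/ 57  15/ 83  20/ 78
164  17/ 44  10/ 50  18/ 43  28/ 45  17/ 45  11/ 46  12/ 43  12/ 42   0/ 42   0/ 42   0/ 41  18/ 42  12/ 42  18/ 42  30/ 42  17/ 44   0/ 45   0/ 42   7/ 38  20/ 38  20/ 51  16/ 82
165  16/113  31/ 33   0/ 49  18/ 57  26/ 49  12/ 44  12/ 43  15/ 50  10/ 50  10/ 49  16/ 49  11/ 48  22/ 46  18/ 42  18/ 42  12/ 41  18/ 42   6/ 41  19/ 41  14/ 37  12/ 42  16/ 78
166  13/ 57  23/ 33 
[... 4944 characters left out ...]
238   0/208   0/164   0/106   0/ 89   0/170   0/168   0/ 95   0/ 92   0/ 91
194   0/157   0/188   0/ 94   0/ 89   0/ 84   0/ 85   0/ 81   0/ 75   0/ 67   0/ 65   0/ 67   0/ 67   0/ 66   0/ 72   0/ 72   0/ 85   0/129   0/156   0/171   0/190   0/211   0/199
195   0/162   0/171   0/104   0/ 91   0/ 85   0/ 89   0/ 88   0/ 88   0/ 89   0/ 87   0/ 87   0/ 86   0/ 86   0/ 86   0/ 84   0/106   0/168   0/168   0/159   0/160   0/192   0/186
[(np.float64(323.6763039591736), np.float64(169.172880876398)), (np.float64(323.41715073163164), np.float64(172.17051953448018)), (np.float64(323.1094934406257), np.float64(175.7292071792674))]
0 [] [] (np.float64(362.6857067466821), np.float64(239.8479996767751))
```

The cap occupies columns 320–326, rows 168–173, centred at (323.4,170.8). The prediction was (323.5,170.7), so the vial stands upright in its cup. For the bottle I'll turn the fingers to close across x, to stay clear of the yellow decoy.

Request:
drive_tool(
  increments=[
    [[-8.9,53.7,-1],90],
    [[-8.9,53.7,-1],90],
    [[-8.9,53.7,-1],90],
    [[-8.9,53.7,-1],90],
    [[-8.9,53.7,-1],90],
    [[-8.9,53.7,-1],90],
    [[-8.9,53.7,-1],90],
    [[-8.9,53.7,-1],90],
  ],
  fingers=1,
)

```text
time_s: 28.65
tool_pos: [0.4644, 0.1165, 0.224]
tcp_rot: [0.356, 0.934, -0.001, -0.002]
ft_force: [0.5, 0.3, -0.7]
grip_width: 0.0853
grasp_force: 0.0
```

```bash
python3 - <<'E'
from h import *
go(471,368.5,230,8)
print(manip.state()["joint_pos"].round(2))
E
```

```text
t 28.65 pos [464.4 116.5 224. ] yaw 48.2 move [16.29 19.24 -0.61] roll 40.2 F [ 0.5  0.3 -0.7] w 85.3 g 0.0
[-0.01 -0.09  1.86 -0.    1.37 -0.85]
```

Request:
drive_tool(
  increments=[
    [[16.3,19.2,0],40],
    [[16.3,19.2,0],40],
    [[16.3,19.2,0],40],
    [[16.3,19.2,0],40],
    [[16.3,19.2,0],40],
    [[16.3,19.2,0],40],
    [[16.3,19.2,0],40],
    [[16.3,19.2,0],40],
  ],
)

```text
time_s: 29.32
tool_pos: [0.4687, 0.3707, 0.2232]
tcp_rot: [0.651, 0.759, -0.001, -0.002]
ft_force: [-0.5, 0.3, 0.1]
grip_width: 0.0852
grasp_force: 0.0
```

Request:
drive_tool(
  increments=[
    [[0,0,0],0],
    [[0,0,0],0],
    [[0,0,0],0],
  ],
)

```text
time_s: 29.57
tool_pos: [0.4705, 0.3653, 0.2248]
tcp_rot: [0.653, 0.758, -0.001, -0.0]
ft_force: [0.3, -0.5, 0.4]
grip_width: 0.0852
grasp_force: 0.0
```

```bash
python3 - <<'E'
from h import *
go(471,368.5,120,8)
E
```

```text
t 29.57 pos [470.5 365.3 224.8] yaw 8.5 move [ 0.31  0.11 10.48] roll 0.5 F [ 0.3 -0.5  0.4] w 85.2 g 0.0
```

Request:
drive_tool(
  increments=[
    [[0.3,0.1,3],0],
    [[0.3,0.1,6],0],
    [[0.3,0.1,9],0],
    [[0.3,0.1,11],0],
    [[0.3,0.1,11],0],
    [[0.3,0.1,11],0],
  ],
)

```text
time_s: 30.07
tool_pos: [0.4708, 0.3683, 0.1151]
tcp_rot: [0.653, 0.757, -0.001, -0.0]
ft_force: [1.1, -0.4, 0.6]
grip_width: 0.0855
grasp_force: 0.0
```

```bash
python3 - <<'E'
from h import *
go(471,368.5,30,8)
E
```

```text
t 30.07 pos [470.8 368.3 115.1] yaw 8.5 move [0.02 0.05 8.51] roll 0.5 F [ 1.1 -0.4  0.6] w 85.5 g 0.0
```

Request:
drive_tool(
  increments=[
    [[0,0,2],0],
    [[0,0,4],0],
    [[0,0,6],0],
    [[0,0,7.5],0],
    [[0,0,8.2],0],
    [[0,0,8.4],0],
    [[0,0,8.4],0],
    [[0,0,8.4],0],
  ],
)

```text
time_s: 30.73
tool_pos: [0.4727, 0.3702, 0.0338]
tcp_rot: [0.653, 0.758, 0.001, 0.001]
ft_force: [0.0, 0.2, 0.5]
grip_width: 0.0856
grasp_force: 0.0
```

Request:
drive_tool(
  increments=[
    [[0,0,0],0],
    [[0,0,0],0],
  ],
)

```text
time_s: 30.9
tool_pos: [0.4721, 0.3701, 0.0332]
tcp_rot: [0.652, 0.758, 0.001, 0.0]
ft_force: [-0.4, 0.5, 0.2]
grip_width: 0.0852
grasp_force: 0.0
```

Request:
drive_tool(
  increments=[
    [[0,0,0.15],0],
    [[0,0,0.3],0],
    [[0,0,0.3],0],
  ],
)

```text
time_s: 31.15
tool_pos: [0.471, 0.3696, 0.0285]
tcp_rot: [0.652, 0.758, -0.0, -0.0]
ft_force: [-0.6, 0.0, -0.6]
grip_width: 0.0856
grasp_force: 0.0
```

Request:
drive_tool(
  increments=[
    [[0,0,0],0],
    [[0,0,0],0],
    [[0,0,0],0],
    [[0,0,0],0],
    [[0,0,0],0],
    [[0,0,0],0],
    [[0,0,0],0],
    [[0,0,0],0],
  ],
  fingers=-1,
)

```text
time_s: 31.82
tool_pos: [0.4716, 0.3699, 0.0293]
tcp_rot: [0.652, 0.758, 0.0, 0.0]
ft_force: [-0.3, 0.6, 5.0]
grip_width: 0.0513
grasp_force: 62.9
```

Request:
drive_tool(
  increments=[
    [[0,0,-1],0],
    [[0,0,-2],0],
    [[0,0,-4],0],
    [[0,0,-7],0],
    [[0,0,-11],0],
    [[0,0,-15],0],
    [[0,0,-19],0],
    [[0,0,-20],0],
  ],
)

```text
time_s: 32.48
tool_pos: [0.4743, 0.3712, 0.2378]
tcp_rot: [0.652, 0.758, 0.006, 0.003]
ft_force: [0.5, -0.2, 0.5]
grip_width: 0.0511
grasp_force: 62.8
```

Request:
drive_tool(
  increments=[
    [[0,0,0],0],
    [[0,0,0],0],
    [[0,0,0],0],
  ],
)

```text
time_s: 32.73
tool_pos: [0.4699, 0.3689, 0.226]
tcp_rot: [0.652, 0.758, -0.002, -0.001]
ft_force: [0.0, 0.4, -2.1]
grip_width: 0.0509
grasp_force: 62.7
```

```bash
python3 - <<'E'
from h import *
go(472.5,-269,230,8)
s=snap("side");p=manip.state()["tool_pos"]
u,v=proj("side",p-[0,0,.029]);print(u,v)
z=cv2.cvtColor(s,cv2.COLOR_BGR2GRAY);u=int(u)
for r in range(int(v)-20,int(v)+16,3):
    print(r,z[r,u-24:u+25:3])
E
```

```text
t 32.73 pos [469.9 368.9 226. ] yaw 8.5 move [-63.12  -9.22  -0.25] roll 0.5 F [ 0.   0.4 -2.1] w 50.9 g 62.74123851209879
273.9520158446095 243.05714568052892
223 [207  14  79  20  25  27  26  25  29  26  24  26  24  49  39  76  19]
226 [199 195  74  22  26  27  32  43  32  29  47  42  38  67  53  69  15]
229 [194 212  17  90  24  26  45  48  44  43  50  88 105 103  47 106  18]
232 [203  19  32  85  27  24  65  56  61  51  59  68 102 102  95 211  15]
235 [153 126  99 105  24  35  74  90  90  91  89  98 102  86 111 216  17]
238 [110 197 184 104  34  44  59  71  76  81  72  73  92  97  90 211  24]
241 [191 182 189 147  39  46  62  83  80  70  73  78  95  33  88 104  38]
244 [180 190 198 194  34  41  40  69  88  98  62  38  45  39 191 108  33]
247 [194 199 200 200 114  42  43  43  44  46  44  43  42  69 208 213 112]
250 [200 198 198 199 200 157  36  40  44  42  42  37 147 209 205 202 209]
253 [196 199 199 197 198 201 206 219 176 189 220 207 201 202 202 199 196]
256 [198 199 198 200 196 200 200 204 203 201 200 200 200 200 216 241 241]
```

The bottle is held, with its base ellipse where predicted. I'll carry it over the other items at z = 226 mm, so its base is about 197 mm up.

Request:
drive_tool(
  increments=[
    [[-63.1,-9.2,0],0],
    [[-63.1,-9.2,0],0],
    [[-63.1,-9.2,0],0],
    [[-63.1,-9.2,0],0],
    [[-63.1,-9.2,0],0],
    [[-63.1,-9.2,0],0],
    [[-63.1,-9.2,0],0],
    [[-63.1,-9.2,0],0],
  ],
)

```text
time_s: 33.45
tool_pos: [0.4711, 0.0347, 0.2266]
tcp_rot: [0.652, 0.758, -0.001, -0.002]
ft_force: [1.0, -0.8, -1.1]
grip_width: 0.0507
grasp_force: 62.9
```

```bash
python3 - <<'E'
from h import *
go(472.5,-268.5,220,8)
E
```

```text
t 33.45 pos [471.1  34.7 226.6] yaw 8.6 move [-30.01  -4.37   0.63] roll 0.6 F [ 1.  -0.8 -1.1] w 50.7 g 62.880165316164494
```

Request:
drive_tool(
  increments=[
    [[-30,-4.4,0],0],
    [[-30,-4.4,0],0],
    [[-30,-4.4,0],0],
    [[-30,-4.4,0],0],
    [[-30,-4.4,0],0],
    [[-30,-4.4,0],0],
    [[-30,-4.4,0],0],
    [[-30,-4.4,0],0],
  ],
)

```text
time_s: 34.12
tool_pos: [0.4721, -0.2716, 0.2264]
tcp_rot: [0.654, 0.756, -0.001, -0.001]
ft_force: [-0.1, 0.3, -2.1]
grip_width: 0.0509
grasp_force: 62.9
```

Request:
drive_tool(
  increments=[
    [[0,0,0],0],
    [[0,0,0],0],
    [[0,0,0],0],
  ],
)

```text
time_s: 34.37
tool_pos: [0.4734, -0.2652, 0.2274]
tcp_rot: [0.652, 0.758, 0.0, -0.002]
ft_force: [0.2, -0.7, -1.3]
grip_width: 0.0507
grasp_force: 62.9
```

```bash
python3 - <<'E'
from h import *
go(472.5,-268.5,90,8)
E
```

```text
t 34.37 pos [ 473.4 -265.2  227.4] yaw 8.6 move [-0.35 -0.12 13.74] roll 0.6 F [ 0.2 -0.7 -1.3] w 50.7 g 62.8768602758646
```

Request:
drive_tool(
  increments=[
    [[-0.3,-0.1,2],0],
    [[-0.3,-0.1,5],0],
    [[-0.3,-0.1,8],0],
    [[-0.3,-0.1,11],0],
    [[-0.3,-0.1,13],0],
    [[-0.3,-0.1,13.7],0],
    [[-0.3,-0.1,13.7],0],
    [[-0.3,-0.1,13.7],0],
  ],
)

```text
time_s: 35.03
tool_pos: [0.4739, -0.2694, 0.0927]
tcp_rot: [0.652, 0.758, 0.0, 0.0]
ft_force: [0.3, 1.0, -1.6]
grip_width: 0.0505
grasp_force: 62.9
```

```bash
python3 - <<'E'
from h import *
go(472.5,-268.5,41,8)
s=snap("side");cv2.imwrite("pics/c8.png",cv2.resize(s[110:210,280:360],None,fx=7,fy=6))
E
```

```text
t 35.03 pos [ 473.9 -269.4   92.7] yaw 8.6 move [ 0.11 -0.13  5.17] roll 0.6 F [ 0.3  1.  -1.6] w 50.5 g 62.90489908307791
```

View pics/c8.png

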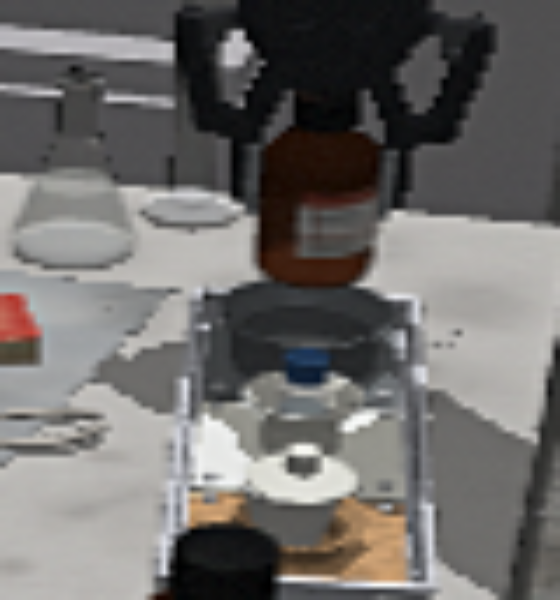

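The bottle with the red band is at crop (315,210), centred above the grey cup. The blue cap at (305,365) and the lidded crucible at (302,490) stand well. Lowering.

Request:
drive_tool(
  increments=[
    [[0.1,-0.1,1],0],
    [[0.1,-0.1,2],0],
    [[0.1,-0.1,3],0],
    [[0.1,-0.1,4],0],
    [[0.1,-0.1,4.7],0],
    [[0.1,-0.1,5],0],
    [[0.1,-0.1,5],0],
    [[0.1,-0.1,5],0],
  ],
)

```text
time_s: 35.75
tool_pos: [0.4722, -0.2692, 0.0417]
tcp_rot: [0.652, 0.758, -0.0, -0.0]
ft_force: [0.6, 0.0, -1.6]
grip_width: 0.0508
grasp_force: 62.9
```

Request:
drive_tool(
  increments=[
    [[0,0,0.1],0],
    [[0,0,0.2],0],
    [[0,0,0.2],0],
    [[0,0,0.2],0],
  ],
)

```text
time_s: 36.08
tool_pos: [0.4723, -0.2692, 0.0401]
tcp_rot: [0.652, 0.758, -0.0, 0.0]
ft_force: [0.7, -0.0, -1.5]
grip_width: 0.051
grasp_force: 62.9
```

Request:
drive_tool(
  increments=[
    [[0,0,0.05],0],
    [[0,0,0.1],0],
    [[0,0,0.1],0],
    [[0,0,0.1],0],
  ],
)

```text
time_s: 36.42
tool_pos: [0.4721, -0.2691, 0.0388]
tcp_rot: [0.652, 0.758, -0.0, -0.0]
ft_force: [0.0, 0.4, -1.9]
grip_width: 0.0511
grasp_force: 62.9
```

Request:
drive_tool(
  increments=[
    [[0,0,0.05],0],
    [[0,0,0.1],0],
    [[0,0,0.1],0],
    [[0,0,0.1],0],
  ],
)

```text
time_s: 36.75
tool_pos: [0.4723, -0.2693, 0.0383]
tcp_rot: [0.652, 0.758, -0.0, 0.0]
ft_force: [-1.6, 2.3, 4.7]
grip_width: 0.051
grasp_force: 63.6
```

Floor contact at 38.3 mm, exactly as predicted. Releasing.

Request:
drive_tool(
  increments=[
    [[0,0,0],0],
    [[0,0,0],0],
    [[0,0,0],0],
    [[0,0,0],0],
    [[0,0,0],0],
    [[0,0,0],0],
  ],
  fingers=0.9,
)

```text
time_s: 37.25
tool_pos: [0.4721, -0.2691, 0.0378]
tcp_rot: [0.652, 0.758, -0.0, -0.0]
ft_force: [-0.2, -0.3, 0.0]
grip_width: 0.0811
grasp_force: 0.0
```

Request:
drive_tool(
  increments=[
    [[0,0,-1],0],
    [[0,0,-3],0],
    [[0,0,-6],0],
    [[0,0,-10],0],
    [[0,0,-14],0],
    [[0,0,-18],0],
    [[0,0,-20],0],
    [[0,0,-20],0],
  ],
)

```text
time_s: 37.92
tool_pos: [0.4747, -0.2714, 0.2456]
tcp_rot: [0.652, 0.758, -0.0, 0.006]
ft_force: [2.0, 0.1, 0.1]
grip_width: 0.0812
grasp_force: 0.0
```

Request:
drive_tool(
  increments=[
    [[0,0,0],0],
    [[0,0,0],0],
    [[0,0,0],0],
    [[0,0,0],0],
  ],
)

```text
time_s: 38.25
tool_pos: [0.4714, -0.2684, 0.236]
tcp_rot: [0.652, 0.758, 0.0, -0.002]
ft_force: [-0.5, 0.2, -0.7]
grip_width: 0.0814
grasp_force: 0.0
```

```bash
python3 - <<'E'
from h import *
s=snap("side");cv2.imwrite("pics/f.png",s);b=cv2.imread("pics/side0.png")
g=cv2.cvtColor(s,cv2.COLOR_BGR2HSV)[...,2]
for z in(.107,.095,.06): print(z,proj("side",(.4725,-.269,z)))
for r in range(136,166,2): print(r,g[r,304:346:2])
for n,(x0,x1,y0,y1) in dict(white=(288,304,252,280),large=(295,328,197,252),yellow=(252,292,330,390)).items():
    print(n,np.mean(cv2.absdiff(s,b)[y0:y1,x0:x1]).round(1))
E
```

```text
0.107 (np.float64(325.0175002248639), np.float64(141.81583430623562))
0.095 (np.float64(324.71332471696866), np.float64(145.40055598520422))
0.06 (np.float64(323.8452880063671), np.float64(155.63040662691088))
136 [29 71 72 72 81 76 78 79 76 75 77 77 79 80 79 80 79 80 82 79 79]
138 [40 71 70 66 82 77 77 77 77 77 77 76 80 79 79 79 81 80 79 80 79]
140 [31 62 64 59 78 77 78 77 78 85 88 85 85 80 78 78 79 80 80 80 79]
142 [203 213 216 175 140  65  70  69  67  11  12   8   3  83  79  77  79  80
  80  80  80]
144 [159 140 138 160 171 187 185 194 146   8  13  12   2  61  70  70  69  69
  73  74  74]
146 [167 164 165 166 119 164 181 188 134   8  17  10   0 169 188 187 191 196
 198 202 203]
148 [183 154 172 185 189 185 188 187  39  23   9   8  14 125 179 174 179 183
 182 186 186]
150 [185 187 188 185 186 186 178  18  40  39  41  41  39  28 136 178 172 178
 182 184 184]
152 [188 187 188 188 191 191 145  34  40  40  40  41  38  38  55 181 171 176
 184 184 183]
154 [188 189 188 187 186 189 106  32  36  37  39  40  39  34  41 194 181 183
 184 183 182]
156 [188 186 183 177 172 180  68  28  30  29  29  31  34  30  65 196 182 182
 180 177 177]
158 [ 76 191 118 111  99  39  28  27  28  32  36  28  41  63  88 182 186 180
 176 170 166]
160 [176 171 116  80  46  58  33  31  26  66  65  65  75  99  88  40  87 115
 154 167 166]
162 [181 182  87  81  33  57  25  31  24  91  56  64  76  91  91  51  65 138
 147 168 166]
164 [188 184 105  69  49  43  27  26  28 105  83  98 101  96  86  58  46  60
 162 182 183]
white 0.8
large 2.7
yellow 4.6
```

The bottle stands upright, with its cap at (325,142–148) as predicted. The white vial and large bottle are unchanged and the gripper is clear, so I'm handing in.

```bash
python3 -c "
from station import close_job
print(close_job())"
```

```text
the job is handed in; nothing more can be done
None
```

The caddy is packed and the job handed in at about 38 s: the lidded crucible, the blue vial and the small red-label bottle each stand upright in their inserts, and the white vial and large bottle were not moved.

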